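Gauge two sleeves, then tip the tote and hold the good ones in its corner

TASK

Exactly one of the two brass sleeves standing on the bench fits the gauge pin: find it by sliding it right down the pin, then put it in the blue tote with the two that are already there, and put the one that does not fit in the white dish. Then lift the tote by its black bar and tip it, some 20 to 30 degrees, with its orange corner lowest, so that all three sleeves slide into that corner. Finish while still holding it like that, steady and well clear of the bench, and leave the timer, the vial, the pen and the dish where they are.

Things in the scene. Friction and masses are not known exactly. Their poses are not given: they have to be found in the camera images.
- tote: blue open tote, 190 x 144 mm over its rim (long side along its x), 39 mm high, inside 180 x 130 mm; its slippery white floor lies 5 mm above its underside; 250 g. Parts slide on it from about 10 degrees of tilt, allow 20 or more; if one hangs up on another, rocking the tote between its two sides frees it. A fixed steel strap with a black grip arches across the middle. Origin: centre of its underside; z up out of the tote; the orange corner is the one at -x, +y
- tote_grip (a point): centre of the tote's black grip bar, 78 mm above the tote's underside over the tote's centre; the bar is 14 mm wide (along the tote's x), 22 mm high, 80 mm long (along the tote's y), and free below by 62 mm; its top is 89 mm above the underside
- tote_corner (a point): inner corner of the tote's floor marked orange, at (-90, 65, 5) mm in the tote's frame
- tote_under (a point): underside of the tote below its orange corner, at (-93, 68, 0) mm in the tote's frame
- sleeve_1: polished brass sleeve, outside diameter 24 mm, 26 mm high, 40 g, standing on end; origin: centre of its lower end, z along its bore, on the bench. Of the two sleeves on the bench one has a 13 mm bore and fits the pin, the other an 8 mm bore and stops on the pin's tip: the pin shows which is which
- sleeve_2: polished brass sleeve, outside diameter 24 mm, 26 mm high, 40 g, standing on end; origin: centre of its lower end, z along its bore, on the bench. Of the two sleeves on the bench one has a 13 mm bore and fits the pin, the other an 8 mm bore and stops on the pin's tip: the pin shows which is which
- stock_1: polished brass sleeve, outside diameter 24 mm, 26 mm high, 40 g, standing on end; origin: centre of its lower end, z along its bore, in the tote; already gauged
- stock_2: polished brass sleeve, outside diameter 24 mm, 26 mm high, 40 g, standing on end; origin: centre of its lower end, z along its bore, in the tote; already gauged
- gauge: gauge pin: steel pin of 10 mm diameter upright in the middle of a round dark foot (diameter 56 mm, 15 mm high), fixed to the bench. The pin stands 35 mm above the foot, its top at 50 mm; its uppermost 8 mm taper to a 3 mm tip. Origin: centre of the foot's underside, z up the pin
- gauge_foot (a point): middle of the foot's top face, where the pin leaves it, 15 mm above the bench: a sleeve that fits comes down to rest here
- dish: round white dish for rejects, rim diameter 96 mm, 20 mm high, floor 4 mm above its underside, inside diameter at the floor about 74 mm, 250 g, loose on the bench; origin: centre of its underside
- lab_timer: white lab timer, 62 x 62 x 21 mm; leave alone; origin: centre of its underside
- vial: small glass vial with a blue cap, 24 mm across, 44 mm high, standing; leave alone; origin: centre of its underside
- pen: white and blue pen, 145 mm long (along its y), lying; leave alone; origin: centre of its underside

How it is judged:
On the way, in this order (a step that is already met when the one before it is completed fails the run):
1. the sleeve that fits has been slid right down the gauge pin (horizontal distance between sleeve_1 and gauge_foot below 0.004 m and z of sleeve_1 in the frame of gauge_foot below 0.006 m and angle between the z axis of sleeve_1 and the z axis of gauge, either way round below 0.15 rad), for 0.1 s.
2. the sleeve that fits lies in the tote, which stands on the bench, and the one that does not lies in the dish (x of sleeve_1 in the frame of tote between -0.09 and 0.09 m and y of sleeve_1 in the frame of tote between -0.065 and 0.065 m and z of sleeve_1 in the frame of tote below 0.03 m and height (world z) of tote below 0.01 m and angle between tote's own z axis and vertical below 0.1 rad and contact force between each of sleeve_1, sleeve_2 and the fingers below 0.1 N and horizontal distance between sleeve_2 and dish below 0.035 m and height (world z) of sleeve_2 below 0.03 m), for 0.2 s.
At the end, for the whole second after the job is handed in: The fingers hold the tote still, 15 to 40 degrees tilted, orange corner lowest (5 degrees down along both sides) and 30 mm or more above the bench; the fitting and both stock sleeves at rest within 80 mm of that inner corner; the other sleeve within 35 mm of the dish's centre, in the dish (distance between each of sleeve_1, stock_1, stock_2 and tote_corner below 0.08 m and angle between tote's own z axis and vertical between 0.26 and 0.7 rad and angle between tote's own x axis and vertical below 1.48 rad and angle between tote's own y axis and vertical above 1.66 rad and height (world z) of tote_under above 0.03 m and contact force between tote and the fingers above 1 N and linear speed of each of tote, sleeve_1, stock_1, stock_2 below 0.03 m/s and horizontal distance between sleeve_2 and dish below 0.035 m and height (world z) of sleeve_2 below 0.03 m); the arm keeps its last pose, push and grip.
It fails at once if the timer is moved more than 30 mm (distance of lab_timer from where it was at the start of the episode above 0.03 m).
It fails at once if the vial is moved more than 30 mm (distance of vial from where it was at the start of the episode above 0.03 m).
It fails at once if the pen is moved more than 30 mm (distance of pen from where it was at the start of the episode above 0.03 m).
It fails at once if the dish is moved more than 40 mm (distance of dish from where it was at the start of the episode above 0.04 m).
It also fails if it takes over 72 s, if anything falls off the work surface, if the arm or the gripper's body presses on something with over 40 N, if the wrist force passes 120 N, or if a joint passes its speed limit or range.

ROBOT

A 6-joint arm with a two-finger parallel gripper is mounted at the origin on a cart in front of the work surface, level with it; the furniture and walls round the work are solid. World frame = base frame: x ahead of the robot, y to its left, z up, the work surface at z = 0. Lengths are in m, angles in rad, forces in N, time in s.
With the tool pointing down it reaches from about 0.35 to 0.925 m from the base axis. Payload 6.4 kg.
Tool frame: the origin (TCP) lies on the centre line of the jaws, within the pads' length; the fingertips stand 22 mm ahead of it and the grasp point (between the pads) lies 3 mm ahead of it; z points along the fingers, x is the direction in which the jaws open and shut, and the axes are right-handed (so a half turn about z gives the same grasp; the last joint's range is limited). The gripper opens to 94 mm and grips with 3 to 60 N. Pads are 16 mm wide; open, the fingers measure 119 mm over their backs; the gripper's body (75 mm by 177 mm) begins 78 mm behind the grasp point.
Start: joints at [-1.334, 0.245, 1.558, -0, 1.339, -0.174], TCP at [0.26, -0.596, 0.227] pointing down, gripper open.
Joint ranges: [-3.13, 3.13], [-1.02, 2.26], [0.13, 2.54], [-0.95, 4.09], [0.21, 2.88], [-2.74, 2.74]. Speed limits (rad/s): [2.57, 2.57, 3.14, 3.14, 3.14, 3.14].

INTERFACE

Orientations are given as [roll, pitch, yaw] about the fixed x, y, z axes, in that order (R = Rz(yaw) Ry(pitch) Rx(roll)).
In Python, from bench import robot, read_camera, camera_params, job gives the robot as it stands.
- The arm moves only by the shell command python3 -m jog 'ROWS' [FORCE]. ROWS is JSON, a list of rows, each a list of 5 numbers: the gripper's target within -1 to 1 (fully open at 1, half-way at 0, shut at -1), then the shift along the tool's x, y, z in units of 0.1 m (1.0 is 0.1 m), then the turn about the tool's z in units of 180 degrees (1.0 is 180 degrees). In form: [[grip, tx, ty, tz, yaw], ...]. A call has 1 to 8 rows; each row is the pose to reach, as a shift and turn from the pose commanded when the call began, along the tool's axes at that moment, turning the shorter way round; what a row does not reach only later rows make up. A row lasts 1/12 s, in which the tool goes at most 41.7 mm and 7.16 degrees, less where a joint would pass 70% of its speed; a pose out of reach is approached as far as the arm can. A call with a number of a shift or a turn outside -1 to 1 is refused whole. A call with a gripper value outside its range is refused whole. The fingers move at their own pace and stop on an object; FORCE is the grip in N (left out, the last holds). Time passes only in rows, so rows that repeat a pose let the fingers close. It gives the time, the measured TCP pose, the force and the opening at its end, in the units of the state.
- robot.read_state(): the state, without advancing time (a new reading comes with each control period).
- read_camera(name): name is "scene" or "side" or "wrist"; returns the picture (384x512x3 uint8, red, green, blue); there is no depth.
- camera_params(name): a dict with "fx", "fy", "cx", "cy" (pixels), "rvec" (rotation vector, rad) and "tvec" (3), from world to camera coordinates, as OpenCV has them; the wrist camera has in their place "hand_eye" (4x4, takes a point from camera to tool coordinates, whose origin is the TCP and whose axes are the tool frame's). Camera axes: x right, y down, z forward; pixel columns grow to the right and rows downward; lengths in m; the calibration is good to about 2 mm. A picture is of the moment at which its call begins: read the wrist's pose just before it. camera_params takes no time and is no camera call.
- job.hand_in(): hands the job in, once; it reports no verdict.
The state is a dict: "clock": time; "qpos": joint angles; "qvel": joint speeds; "tau": joint torques, N m; "position": TCP position; "ee_rot": TCP orientation; "force": force on the tool from outside, world axes, zero at the start; "wrist_torque": the same for the moment, N m; "grip_width": opening from 0.0 (shut) to 1.0 (fully open).
Only numpy, scipy, OpenCV 4.12 (cv2) and the standard library are available. Lean on these libraries where they do the work, as an engineer would, in place of code of your own. Each camera call takes 0.05 s, during which the arm holds its last target.

## Working session

There is one attempt and no reset: what is moved stays moved. The work goes in short steps, Python scripts to look and compute and a shell command to move; the robot and the scene stay as the last step left them, time stands still between calls to the robot, and variables do not carry over. Pictures are saved under pics/ and viewed, and the job is handed in when it is done.

```bash
ls; mkdir -p pics; cat > h.py <<'E'
import numpy as np, cv2
from bench import robot, read_camera, camera_params, job
from scipy.spatial.transform import Rotation as R
def st(): return robot.read_state()
def save(n,f):
    im=read_camera(n); cv2.imwrite('pics/'+f,im[:,:,::-1]); return im
def ray(name,u,v,s=None):
    p=camera_params(name); d=np.array([(u-p['cx'])/p['fx'],(v-p['cy'])/p['fy'],1.])
    if 'rvec' in p:
        M=cv2.Rodrigues(np.array(p['rvec'],float))[0]; t=np.array(p['tvec'],float).ravel()
        return -M.T@t, M.T@d
    H=np.array(p['hand_eye']); Rt=R.from_euler('xyz',s['ee_rot']).as_matrix() if len(s['ee_rot'])==3 else None
    return Rt@H[:3,3]+np.array(s['position']), Rt@H[:3,:3]@d
def atz(name,u,v,z,s=None):
    o,d=ray(name,u,v,s); return o+d*(z-o[2])/d[2]
def proj(name,P,s=None):
    p=camera_params(name); P=np.array(P,float)
    if 'rvec' in p: c=cv2.Rodrigues(np.array(p['rvec'],float))[0]@P+np.array(p['tvec']).ravel()
    else:
        H=np.array(p['hand_eye']); Rt=R.from_euler('xyz',s['ee_rot']).as_matrix()
        c=H[:3,:3].T@(Rt.T@(P-np.array(s['position']))-H[:3,3])
    return np.array([p['fx']*c[0]/c[2]+p['cx'],p['fy']*c[1]/c[2]+p['cy']])
E
python3 - <<'E'
from h import *
print(st())
for n in('scene','side','wrist'):
    save(n,n+'0.png'); print(camera_params(n))
E
```

```text
pics
{'clock': 0.0, 'qpos': array([-1.33407984e+00,  2.45790280e-01,  1.55901136e+00, -4.57793965e-05,
        1.33871705e+00, -1.74097796e-01]), 'qvel': array([-0.00046733,  0.00079673,  0.0001077 , -0.00077798, -0.00034531,
       -0.00092506]), 'tau': array([-1.60337229e-03, -4.15829587e+01, -3.14607954e+01,  6.83527580e-02,
        3.32006626e-02, -1.44844744e-04]), 'position': array([ 0.25944202, -0.59535779,  0.22636198]), 'ee_rot': array([-3.14130288e+00,  1.90463930e-03, -1.15997119e+00]), 'force': array([-0.11310315, -0.09918543,  0.35543908]), 'wrist_torque': array([-0.01905749,  0.03680238,  0.04837113]), 'grip_width': 1.0023340987749074}
{'fx': 372.65113701692627, 'fy': 372.65113701692627, 'cx': 260.70620888068464, 'cy': 197.1210921805214, 'rvec': array([ 2.1793169 , -0.46208734,  0.25224756]), 'tvec': array([-0.43685341,  0.20414928,  0.97011945])}
{'fx': 360.1953704506554, 'fy': 360.1953704506554, 'cx': 251.95709154863545, 'cy': 193.8569405124289, 'rvec': array([ 0.66481505, -2.50475042,  1.33941241]), 'tvec': array([0.46235605, 0.1784164 , 0.81099083])}
{'fx': 346.0139865159216, 'fy': 346.0139865159216, 'cx': 252.36451169525895, 'cy': 190.24778453995776, 'hand_eye': array([[ 9.99999682e-01,  5.69095056e-04, -5.58830687e-04,
         1.27042903e-03],
       [-4.21124331e-04,  9.71748933e-01,  2.36016596e-01,
        -6.68912673e-02],
       [ 6.77359001e-04, -2.36016285e-01,  9.71748864e-01,
        -1.57178130e-01],
       [ 0.00000000e+00,  0.00000000e+00,  0.00000000e+00,
         1.00000000e+00]])}
```

View pics/scene0.png

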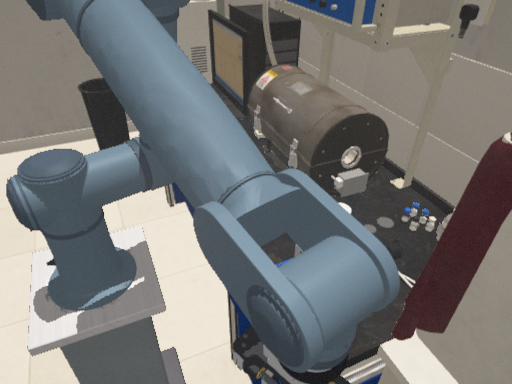

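View pics/side0.png

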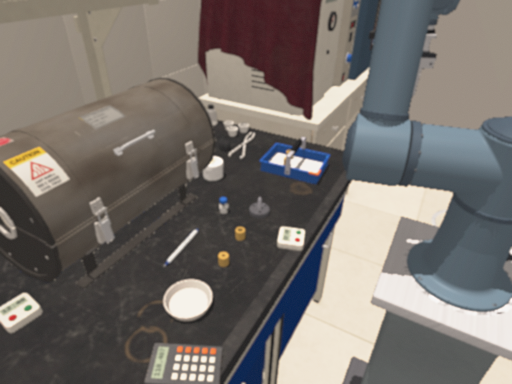

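View pics/wrist0.png

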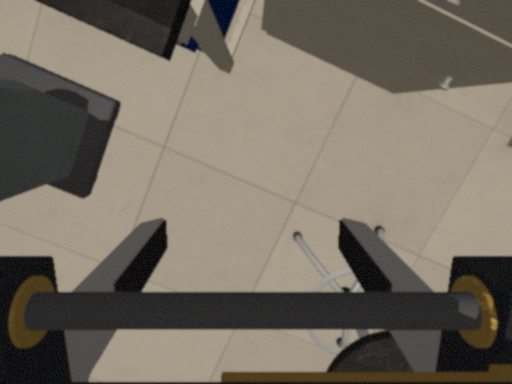

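```bash
python3 - <<'E'
from h import *
im=cv2.imread('pics/side0.png')
cv2.imwrite('pics/s_a.png',cv2.resize(im[130:220,190:350],None,fx=5,fy=5,interpolation=cv2.INTER_CUBIC))
cv2.imwrite('pics/s_b.png',cv2.resize(im[190:330,150:320],None,fx=4,fy=4,interpolation=cv2.INTER_CUBIC))
E
```

```text
(no output)
```

View pics/s_a.png

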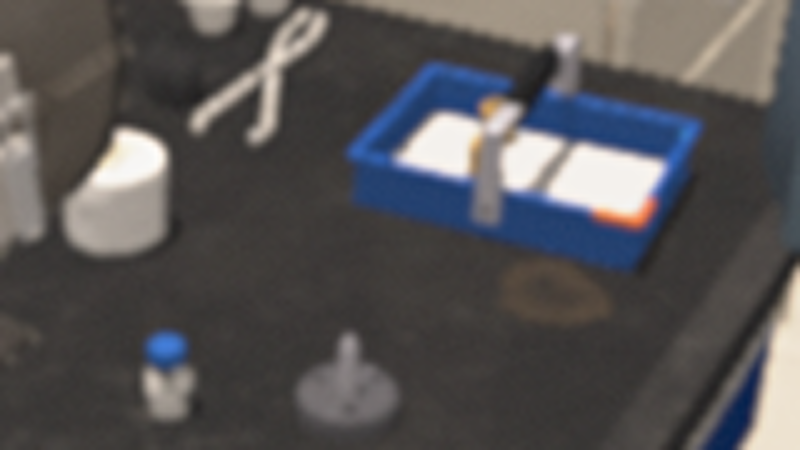

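View pics/s_b.png

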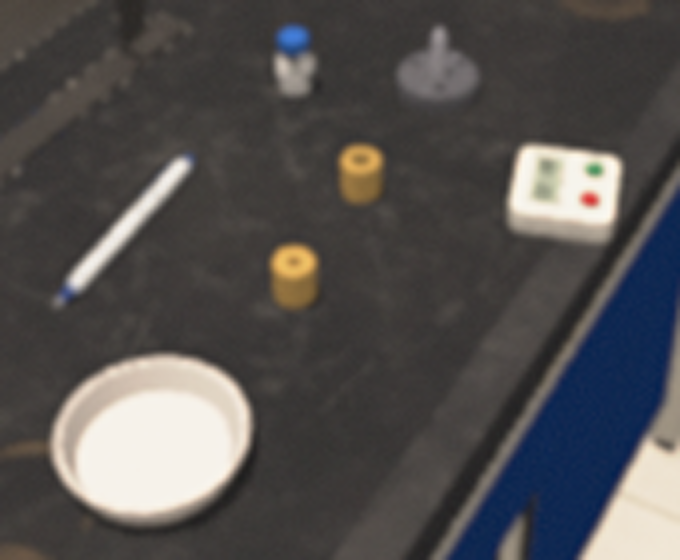

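```bash
python3 - <<'E'
from h import *
A=lambda u,v,z:np.round(atz('side',190+u/5,130+v/5,z),4)
B=lambda u,v,z:np.round(atz('side',150+u/4,190+v/4,z),4)
print('sA',B(362,160,.026),B(360,197,0)); print('sB',B(295,262,.026))
print('pin',B(438,32,.05),'foot',B(438,77,.015)); print('dish',B(152,437,.02))
print('timer',B(567,180,.021),'vial',B(293,38,.044))
print('pen',B(60,300,.005),B(188,160,.005))
for n,u,v in(('L',350,152),('T',432,65),('R',700,122),('B',630,222)): print(n,A(u,v,.039))
print('handle ends',A(500,95,.078),A(550,62,.089),A(497,108,.089),A(567,40,.089))
for p in [(0,0,0),(.5,0,0),(.5,.2,0),(.5,-.2,0)]: print(p,proj('side',p),proj('scene',p))
E
```

```text
sA [0.4824 0.1434 0.026 ] [0.4812 0.1479 0.    ]
sB [0.4692 0.239  0.026 ]
pin [0.4918 0.0288 0.05  ] foot [0.4896 0.0309 0.015 ]
dish [0.4665 0.3733 0.02  ]
timer [0.3679 0.0914 0.021 ] vial [0.5757 0.0764 0.044 ]
pen [0.5792 0.3129 0.005 ] [0.5906 0.1774 0.005 ]
L [ 0.598  -0.1729  0.039 ]
T [ 0.6085 -0.3138  0.039 ]
R [ 0.4181 -0.3286  0.039 ]
B [ 0.4116 -0.1823  0.039 ]
handle ends [ 0.5192 -0.2239  0.078 ] [ 0.5026 -0.2627  0.089 ] [ 0.5053 -0.1867  0.089 ] [ 0.5058 -0.2989  0.089 ]
(0, 0, 0) [457.30899154 273.09921924] [ 92.89808941 275.54077617]
(0.5, 0, 0) [261.29596407 206.79874837] [266.73394814 225.15736411]
(0.5, 0.2, 0) [222.1405048  249.07640428] [242.08352111 189.90261588]
(0.5, -0.2, 0) [290.58502461 175.17422278] [298.55620414 270.66917701]
```

```bash
cat >> h.py <<'E'
def to(x,y,z,yawdeg=None):
    s=st(); M=R.from_euler('xyz',s['ee_rot']).as_matrix()
    d=M.T@(np.array([x,y,z])-s['position'])/0.1
    yn=np.degrees(np.arctan2(M[1,0],M[0,0])); 
    dy=0
    if yawdeg is not None:
        dw=(yawdeg-yn+180)%360-180; dy=-dw/180   # tool z down
    print('clock %.2f pos %s yaw %.1f shift %s turn %.3f q %s'%(s['clock'],np.round(s['position'],4),yn,np.round(d,2),dy,np.round(s['qpos'],2)))
def S():
    s=st(); print('clock',round(s['clock'],2),'pos',np.round(s['position'],4),'rot',np.round(np.degrees(s['ee_rot']),2),'F',np.round(s['force'],1),'T',np.round(s['wrist_torque'],2),'g',round(s['grip_width'],3),'q',np.round(s['qpos'],3))
E
python3 -c "
from h import *
to(.48,.144,.227,0)"
python3 -m jog '[[1,-0.4,-0.2,0,0.03],[1,-0.8,-0.4,0,0.06],[1,-1,-0.6,0,0.1],[1,-1,-0.8,0,0.14]]'
python3 -m jog '[[1,-0.4,0,0,0.03],[1,-0.8,0,0,0.06],[1,-1,0,0,0.09],[1,-1,0,0,0.09]]'; python3 -c "
from h import *
to(.48,.144,.227,0)"
```

```text
clock 0.15 pos [ 0.2595 -0.5955  0.2266] yaw -66.5 shift [-5.9  -4.97  0.01] turn -0.369 q [-1.33  0.25  1.56  0.    1.34 -0.17]
clock: 0.48
position: [0.2923, -0.4679, 0.226]
ee_rot: [3.14, 0.004, -1.605]
force: [-0.5, -1.5, -0.3]
grip_width: 0.997
clock: 0.82
position: [0.296, -0.3689, 0.2267]
ee_rot: [3.141, 0.001, -1.88]
force: [0.1, -0.0, 0.7]
grip_width: 1.001
clock 0.82 pos [ 0.296  -0.3689  0.2267] yaw -107.7 shift [-5.45 -0.19  0.  ] turn -0.599 q [-1.14 -0.18  2.    0.    1.33  0.75]
```

```bash

python3 -m jog '[[1,-0.4,0,0,-0.03],[1,-0.8,0,0,-0.06],[1,-1,0.1,0,-0.09],[1,-1,0.1,0,-0.12]]';python3 -m jog '[[1,-0.4,0.1,0,-0.03],[1,-0.8,0.1,0,-0.06],[1,-1,0.1,0,-0.09],[1,-1,0.1,0,-0.12]]'; python3 -c "
from h import *
to(.27,-0.05,.227,0);S()"
```

```text
clock: 1.15
position: [0.317, -0.2717, 0.2272]
ee_rot: [-3.142, 0.001, -1.495]
force: [-0.6, -0.2, -0.3]
grip_width: 0.998
clock: 1.48
position: [0.3001, -0.173, 0.2273]
ee_rot: [-3.141, -0.0, -1.118]
force: [-0.5, -0.1, -0.4]
grip_width: 0.999
clock 1.48 pos [ 0.3001 -0.173   0.2273] yaw -64.1 shift [-1.24 -0.27  0.  ] turn -0.356 q [-0.85 -0.57  2.28  0.    1.44  0.26]
clock 1.48 pos [ 0.3001 -0.173   0.2273] rot [-1.7997e+02 -2.0000e-02 -6.4060e+01] F [-0.5 -0.1 -0.4] T [-0.01  0.05  0.03] g 0.999 q [-0.854 -0.573  2.276  0.     1.438  0.264]
```

```bash

python3 -m jog '[[1,-0.3,0.2,0,-0.03],[1,-0.6,0.4,0,-0.06],[1,-0.9,0.6,0,-0.09],[1,-1,0.8,0,-0.12],[1,-1,0.8,0,-0.12]]'; python3 -c "
from h import *
to(.27,-0.05,.227,0);S()"
```

```text
clock: 1.9
position: [0.2007, -0.1306, 0.2265]
ee_rot: [3.139, 0.015, -0.751]
force: [0.6, 0.1, -0.4]
grip_width: 1.002
clock 1.90 pos [ 0.2007 -0.1306  0.2265] yaw -43.0 shift [-0.04 -1.06 -0.01] turn -0.239 q [-1.06 -1.02  2.49 -0.01  1.68 -0.31]
clock 1.9 pos [ 0.2007 -0.1306  0.2265] rot [179.84   0.88 -43.02] F [ 0.6  0.1 -0.4] T [ 0.04 -0.02 -0.  ] g 1.002 q [-1.057 -1.015  2.488 -0.007  1.682 -0.307]
```

```bash

python3 -m jog '[[1,-0.2,0,0,0],[1,-0.4,0.1,0,0],[1,-0.4,0.1,0,0]]'; python3 -c "
from h import *
S()"
```

```text
clock: 2.15
position: [0.1948, -0.1292, 0.2282]
ee_rot: [3.134, 0.038, -0.752]
force: [0.2, 1.0, -0.4]
grip_width: 0.999
clock 2.15 pos [ 0.1948 -0.1292  0.2282] rot [179.58   2.16 -43.1 ] F [ 0.2  1.  -0.4] T [ 0.01  0.01 -0.05] g 0.999 q [-1.065 -1.015  2.485 -0.019  1.704 -0.315]
```

```bash

python3 -m jog '[[1,-0.4,0.1,0,0],[1,-0.8,0.2,0,0],[1,-0.8,0.2,0,0]]'; python3 -c "
from h import *
S()"
```

```text
clock: 2.4
position: [0.1836, -0.1313, 0.2298]
ee_rot: [3.131, 0.068, -0.751]
force: [0.5, 0.7, -0.2]
grip_width: 0.999
clock 2.4 pos [ 0.1836 -0.1313  0.2298] rot [179.38   3.91 -43.02] F [ 0.5  0.7 -0.2] T [-0.06 -0.08  0.01] g 0.999 q [-1.099 -1.015  2.484 -0.034  1.733 -0.353]
```

```bash

python3 -m jog '[[1,0.4,-0.3,0,0],[1,0.7,-0.7,0,0],[1,0.7,-1,0,0],[1,0.7,-1,0,0]]'; python3 -c "
from h import *
S()"
```

```text
clock: 2.73
position: [0.3059, -0.1026, 0.2231]
ee_rot: [3.133, 0.071, -0.744]
force: [-1.3, -0.3, -0.4]
grip_width: 0.998
clock 2.73 pos [ 0.3059 -0.1026  0.2231] rot [179.48   4.04 -42.62] F [-1.3 -0.3 -0.4] T [-0.05  0.01 -0.01] g 0.998 q [-0.676 -0.59   2.295 -0.004  1.508  0.068]
```

```bash
python3 -c "
from h import *
to(.47,.14,.22,47)"
python3 -m jog '[[1,0,-0.3,0,-0.04],[1,0,-0.7,0,-0.08],[1,0,-1,0,-0.12],[1,0,-1,0,-0.16],[1,0,-1,0,-0.2]]'
python3 -c "
from h import *
to(.47,.14,.22,47)"
```

```text
clock 2.73 pos [ 0.3059 -0.1026  0.2231] yaw -42.6 shift [-0.43 -2.9   0.04] turn -0.498 q [-0.68 -0.59  2.3  -0.    1.51  0.07]
clock: 3.15
position: [0.3717, -0.0309, 0.2223]
ee_rot: [-3.109, 0.063, -0.114]
force: [0.3, 0.6, -0.2]
grip_width: 0.999
clock 3.15 pos [ 0.3717 -0.0309  0.2223] yaw -6.5 shift [ 0.78 -1.81  0.03] turn -0.297 q [-0.4  -0.42  2.19  0.01  1.44 -0.29]
```

```bash

python3 -m jog '[[1,0.2,-0.3,0,-0.04],[1,0.4,-0.6,0,-0.08],[1,0.6,-0.9,0,-0.12],[1,0.6,-0.9,0,-0.16],[1,0.6,-0.9,0,-0.2]]'
python3 -c "
from h import *
to(.47,.14,.22,47)"
```

```text
clock: 3.57
position: [0.4425, 0.0509, 0.2212]
ee_rot: [-3.079, 0.032, 0.51]
force: [-0.5, 0.2, -0.6]
grip_width: 0.999
clock 3.57 pos [0.4425 0.0509 0.2212] yaw 29.2 shift [ 0.68 -0.64  0.03] turn -0.099 q [-0.16 -0.21  2.04  0.03  1.38 -0.67]
```

```bash

python3 -m jog '[[1,0.3,-0.3,0,-0.04],[1,0.7,-0.6,0,-0.08],[1,0.7,-0.6,0,-0.1],[1,0.7,-0.6,0,-0.1]]'
python3 -c "
from h import *
to(.47,.14,.22,47)
s=st(); save('wrist','w1.png'); import pickle; pickle.dump(s,open('w1.pkl','wb'))"
```

```text
clock: 3.9
position: [0.475, 0.1376, 0.2229]
ee_rot: [-3.073, 0.011, 0.818]
force: [0.2, -0.3, -0.9]
grip_width: 0.999
clock 3.90 pos [0.475  0.1376 0.2229] yaw 46.9 shift [-0.02 -0.05  0.03] turn -0.001 q [ 0.03 -0.09  1.93  0.04  1.37 -0.8 ]
```

View pics/w1.png

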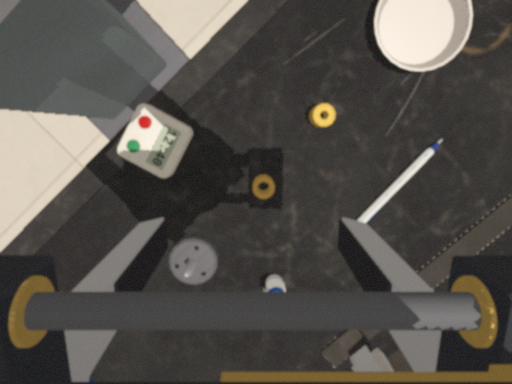

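```bash
python3 - <<'E'
from h import *
im=cv2.imread('pics/w1.png')
a=cv2.resize(im[165:210,240:290],None,fx=8,fy=8,interpolation=cv2.INTER_CUBIC)
b=cv2.resize(im[93:138,298:348],None,fx=8,fy=8,interpolation=cv2.INTER_CUBIC)
c=cv2.resize(im[235:290,165:225],None,fx=6,fy=6,interpolation=cv2.INTER_CUBIC)
cv2.imwrite('pics/w1c.png',np.vstack([np.hstack([a,b]),cv2.copyMakeBorder(c,0,0,0,800-c.shape[1],cv2.BORDER_CONSTANT)])[:600])
E
```

```text
(no output)
```

View pics/w1c.png

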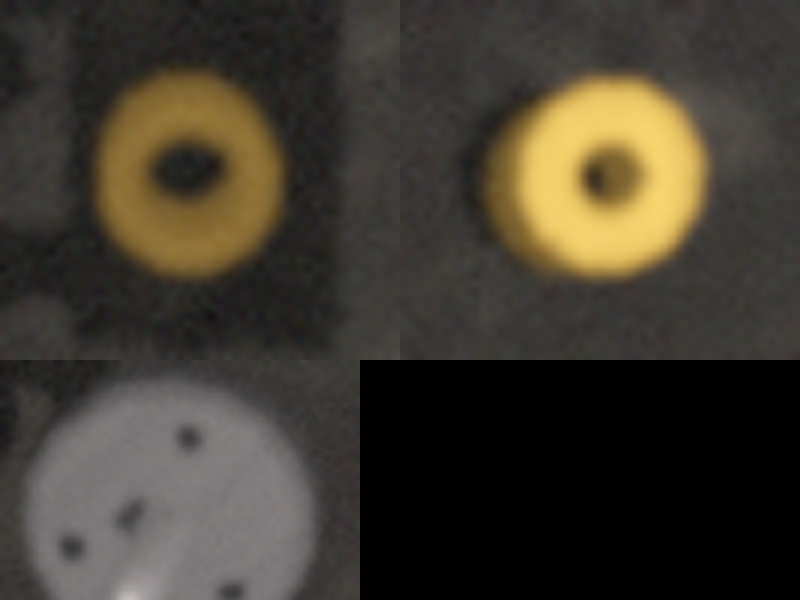

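```bash
python3 - <<'E'
from h import *
import pickle
s=pickle.load(open('w1.pkl','rb'))
im=cv2.imread('pics/w1.png')
cv2.imwrite('pics/w1d.png',cv2.resize(im[230:295,160:230],None,fx=8,fy=8,interpolation=cv2.INTER_CUBIC))
W=lambda u,v,z:np.round(atz('wrist',u,v,z,s),4)
print('A',W(263.5,186.5,.026),'B',W(324.5,114.5,.026),'foot',W(193.3,262,.015))
p=[0.4898,0.030]; print(proj('wrist',[*p,.05],s),proj('wrist',[*p,.015],s))
print('dish',W(423,28,.02),'timer',W(158,137,.021))
E
```

```text
A [0.4809 0.143  0.026 ] B [0.4689 0.2382 0.026 ] foot [0.4916 0.0259 0.015 ]
[188.74044892 270.8723652 ] [194.73665085 258.49175806]
dish [0.4728 0.3646 0.02  ] timer [0.3684 0.0977 0.021 ]
```

View pics/w1d.png

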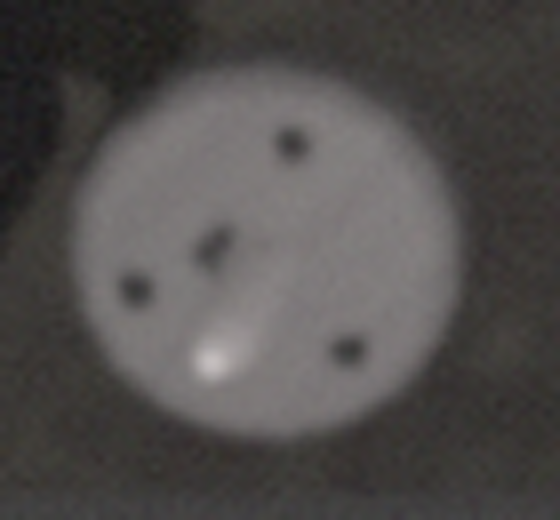

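```bash
python3 - <<'E'
from h import *
import pickle
s=pickle.load(open('w1.pkl','rb'))
W=lambda u,v,z:np.round(atz('wrist',u,v,z,s),4)
print(W(186.5,275.2,.05),W(193.5,261,.012))
to(.481,.1432,.08,47); to(.481,.1432,.027,47)
E
```

```text
[0.4916 0.025  0.05  ] [0.4914 0.0257 0.012 ]
clock 3.95 pos [0.4745 0.1364 0.2228] yaw 46.7 shift [0.11 0.1  1.42] turn -0.002 q [ 0.03 -0.09  1.93  0.04  1.37 -0.8 ]
clock 3.95 pos [0.4745 0.1364 0.2228] yaw 46.7 shift [0.12 0.13 1.95] turn -0.002 q [ 0.03 -0.09  1.93  0.04  1.37 -0.8 ]
```

```bash

python3 -m jog '[[1,0.06,0.05,0.4,0],[1,0.12,0.1,0.8,0],[1,0.12,0.11,1,0],[1,0.12,0.11,1,0]]' 15
python3 -c "
from h import *
to(.481,.1432,.027,47)
s=st(); save('wrist','w2.png'); import pickle; pickle.dump(s,open('w2.pkl','wb'))"
```

```text
clock: 4.28
position: [0.4808, 0.1394, 0.1172]
ee_rot: [-3.066, 0.019, 0.811]
force: [-0.0, -0.9, -0.3]
grip_width: 1.002
clock 4.28 pos [0.4808 0.1394 0.1172] yaw 46.5 shift [0.05 0.04 0.9 ] turn -0.003 q [ 0.03  0.06  1.98  0.04  1.16 -0.8 ]
```

View pics/w2.png

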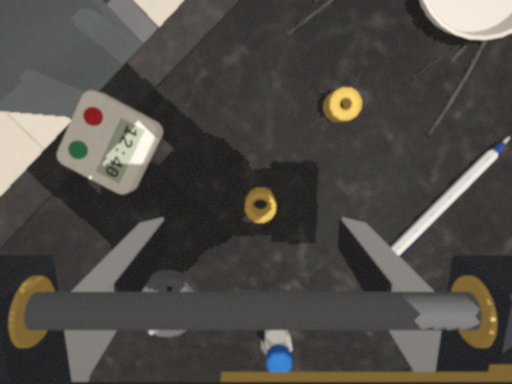

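```bash
python3 -c "
from h import *
import pickle
s=pickle.load(open('w2.pkl','rb'))
print(atz('wrist',261,204,.026,s), atz('wrist',344,104,.026,s),atz('wrist',169,302,.015,s))
to(.481,.1432,.027,47)"
python3 -m jog '[[1,0.02,0.02,0.35,0],[1,0.05,0.04,0.7,0],[1,0.05,0.05,0.9,0],[1,0.05,0.05,0.9,0]]'
python3 -c "
from h import *
to(.481,.1432,.027,47)"
```

```text
[0.48041349 0.14424115 0.026     ] [0.4681019  0.23658594 0.026     ] [0.49005989 0.0316434  0.015     ]
clock 4.33 pos [0.4828 0.1396 0.1202] yaw 46.5 shift [0.03 0.03 0.93] turn -0.003 q [ 0.03  0.06  1.98  0.04  1.17 -0.8 ]
clock: 4.67
position: [0.4849, 0.1437, 0.0303]
ee_rot: [-3.07, 0.015, 0.812]
force: [0.5, -0.9, -0.6]
grip_width: 1.002
clock 4.67 pos [0.4849 0.1437 0.0303] yaw 46.5 shift [-0.03 -0.02  0.04] turn -0.003 q [ 0.04  0.22  2.    0.05  0.99 -0.8 ]
```

```bash

python3 -m jog '[[-1,-0.03,-0.01,0.03,0],[-1,-0.03,-0.01,0.03,0],[-1,-0.03,-0.01,0.03,0],[-1,-0.03,-0.01,0.03,0],[-1,-0.03,-0.01,0.03,0],[-1,-0.03,-0.01,0.03,0]]' 20
python3 -c "
from h import *
S()"
```

```text
clock: 5.17
position: [0.4845, 0.143, 0.0302]
ee_rot: [-3.074, 0.01, 0.814]
force: [-0.2, 0.6, -0.7]
grip_width: 0.613
clock 5.17 pos [0.4845 0.143  0.0302] rot [-176.14    0.56   46.65] F [-0.2  0.6 -0.7] T [-0.03 -0.15  0.02] g 0.613 q [ 0.041  0.216  2.002  0.05   0.978 -0.802]
```

```bash

python3 -m jog '[[-1,0,0,0,0],[-1,0,0,0,0],[-1,0,0,0,0],[-1,0,0,0,0],[-1,0,0,0,0],[-1,0,0,0,0]]' 20
python3 -c "
from h import *
S();to(.4845,.143,.09)"
```

```text
clock: 5.67
position: [0.4838, 0.143, 0.0292]
ee_rot: [-3.073, 0.011, 0.814]
force: [-0.2, -0.4, -1.2]
grip_width: 0.244
clock 5.67 pos [0.4838 0.143  0.0292] rot [-176.07    0.64   46.65] F [-0.2 -0.4 -1.2] T [ 0.   -0.2   0.02] g 0.244 q [ 0.041  0.218  2.003  0.05   0.978 -0.802]
clock 5.67 pos [0.4838 0.143  0.0292] yaw 46.7 shift [-0.   -0.04 -0.61] turn 0.000 q [ 0.04  0.22  2.    0.05  0.98 -0.8 ]
```

```bash

python3 -m jog '[[-1,0,0,-0.3,0],[-1,0,0,-0.7,0],[-1,0,0,-0.75,0]]' 20
python3 -c "
from h import *
to(.4947,.0250,.105)"
```

```text
clock: 5.92
position: [0.4923, 0.1402, 0.11]
ee_rot: [-3.08, 0.004, 0.814]
force: [1.5, -0.4, -1.0]
grip_width: 0.243
clock 5.92 pos [0.4923 0.1402 0.11  ] yaw 46.6 shift [-0.82  0.81  0.  ] turn 0.000 q [ 0.03  0.09  1.97  0.05  1.13 -0.8 ]
```

```bash

python3 -m jog '[[-1,-0.25,0.25,0,0],[-1,-0.55,0.55,0,0],[-1,-0.8,0.8,0,0],[-1,-0.8,0.8,0,0],[-1,-0.8,0.8,0,0]]' 20
python3 -c "
from h import *
to(.4947,.0250,.105)
s=st(); save('wrist','w3.png');save('side','s3.png');save('scene','c3.png'); import pickle; pickle.dump(s,open('w3.pkl','wb'));S()
a=cv2.imread('pics/s3.png')[140:230,200:320]; a=cv2.resize(a,None,fx=6,fy=6,interpolation=2); cv2.imwrite('pics/s3c.png',a)"
```

```text
clock: 6.33
position: [0.4912, 0.0257, 0.0992]
ee_rot: [-3.073, 0.011, 0.811]
force: [-0.3, 0.7, 0.3]
grip_width: 0.24
clock 6.33 pos [0.4912 0.0257 0.0992] yaw 46.5 shift [ 0.02  0.03 -0.06] turn 0.000 q [-0.19  0.07  2.01  0.03  1.12 -1.02]
clock 6.48 pos [0.491  0.0279 0.0992] rot [-176.04    0.64   46.71] F [-0.1 -1.2 -1.2] T [-0.01 -0.18 -0.02] g 0.244 q [-0.189  0.07   2.011  0.031  1.125 -1.018]
```

View pics/w3.png

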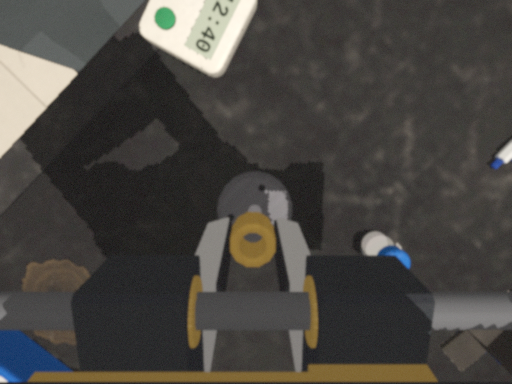

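View pics/s3c.png

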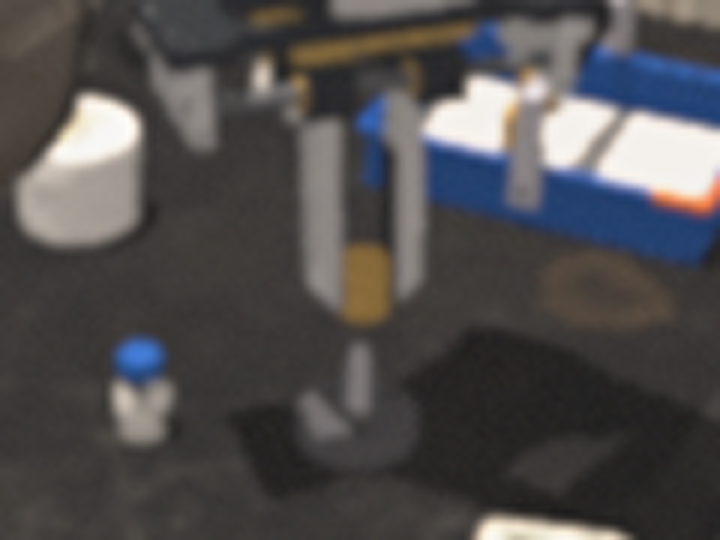

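View pics/c3.png

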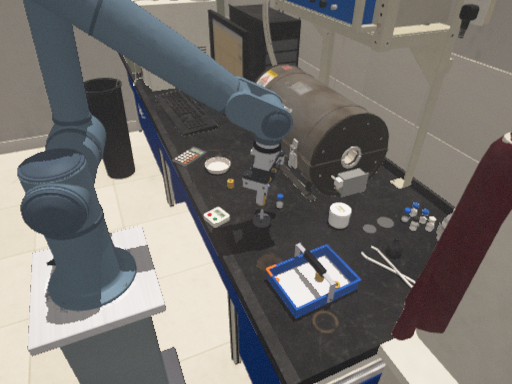

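```bash
python3 -c "
from h import *
a=cv2.imread('pics/c3.png')[185:235,235:300]; b=cv2.imread('pics/w3.png')[160:280,200:310]
a=cv2.resize(a,None,fx=8,fy=8,interpolation=2);b=cv2.resize(b,None,fx=5,fy=5,interpolation=2);cv2.imwrite('pics/c3c.png',a);cv2.imwrite('pics/w3c.png',b)
"
```

```text
(no output)
```

View pics/c3c.png

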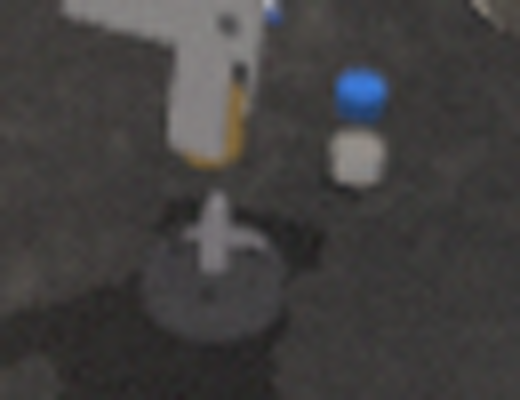

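View pics/w3c.png

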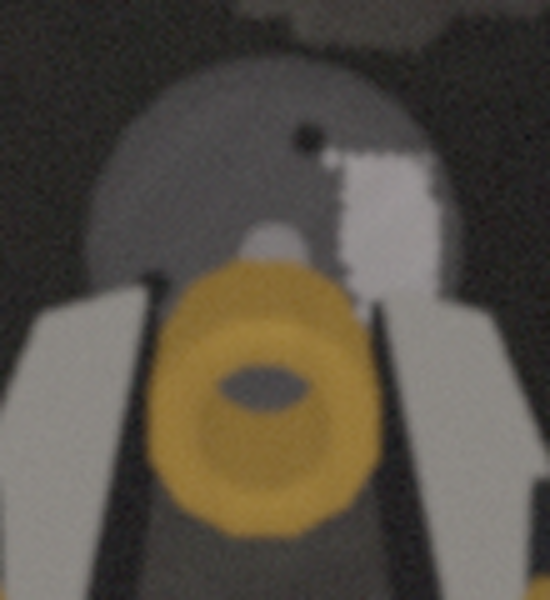

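```bash
python3 - <<'E'
from h import *
import pickle
s=pickle.load(open('w3.pkl','rb'))
W=lambda u,v,z:np.round(atz('wrist',u,v,z,s),4)
print('slv top',W(253,245.6,.096),'foot',W(255,207.5,.014))
SD=lambda u,v,z:np.round(atz('side',200+u/6,140+v/6,z),4)
print('side bottom',SD(366,318,.07),'tip',SD(357,347,.05))
C=lambda u,v,z:np.round(atz('scene',235+u/8,185+v/8,z),4)
# scene
print('scene bottom',C(215,158,.07),'tip',C(217,195,.05),'foot',C(215,283,.012))
# same-plane pixel comparision
print(proj('side',[.4915,.027,.07]),proj('scene',[.4915,.027,.07]))
for c in('side','scene'):
  p0=proj(c,[.4915,.027,.06]); print(c,proj(c,[.4925,.027,.06])-p0,proj(c,[.4915,.028,.06])-p0,proj(c,[.4915,.027,.061])-p0)
E
```

```text
slv top [0.49   0.0252 0.096 ] foot [0.4896 0.0265 0.014 ]
side bottom [0.486  0.0323 0.07  ] tip [0.4921 0.0281 0.05  ]
scene bottom [0.4901 0.0172 0.07  ] tip [0.4924 0.0194 0.05  ] foot [0.4897 0.0136 0.012 ]
[260.12600561 191.43895359] [260.92659297 202.77290585]
side [-0.33282593 -0.10766371] [-0.17860552  0.18246273] [ 0.01060849 -0.31309763]
scene [ 0.3028054  -0.08127547] [-0.13743852 -0.18922022] [ 0.0054107  -0.26145233]
```

```bash

python3 -m jog '[[-1,0.025,0.01,0.1,0],[-1,0.025,0.015,0.2,0],[-1,0.025,0.015,0.2,0]]' 20
python3 -c "
from h import *
S();save('wrist','w4.png');save('side','s4.png');save('scene','c4.png')
a=cv2.imread('pics/s4.png')[170:220,235:285]; b=cv2.imread('pics/c4.png')[180:230,240:290]
cv2.imwrite('pics/x4.png',cv2.resize(np.hstack([a,b]),None,fx=8,fy=8,interpolation=2))
b=cv2.imread('pics/w4.png')[160:280,200:310];b=cv2.resize(b,None,fx=5,fy=5,interpolation=2);cv2.imwrite('pics/w4c.png',b)"
```

```text
clock: 6.73
position: [0.4911, 0.0297, 0.0768]
ee_rot: [-3.069, 0.014, 0.816]
force: [-0.6, -0.5, -0.7]
grip_width: 0.246
clock 6.73 pos [0.4911 0.0297 0.0768] rot [-175.87    0.78   46.75] F [-0.6 -0.5 -0.7] T [-0.04 -0.11  0.04] g 0.246 q [-0.185  0.111  2.016  0.031  1.083 -1.016]
```

View pics/x4.png

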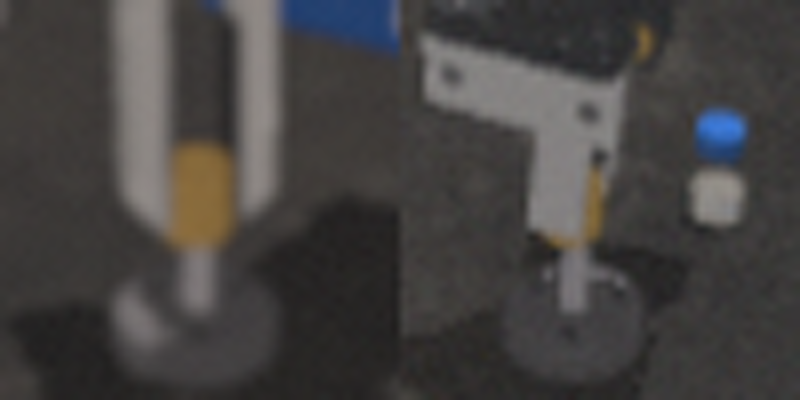

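View pics/w4c.png

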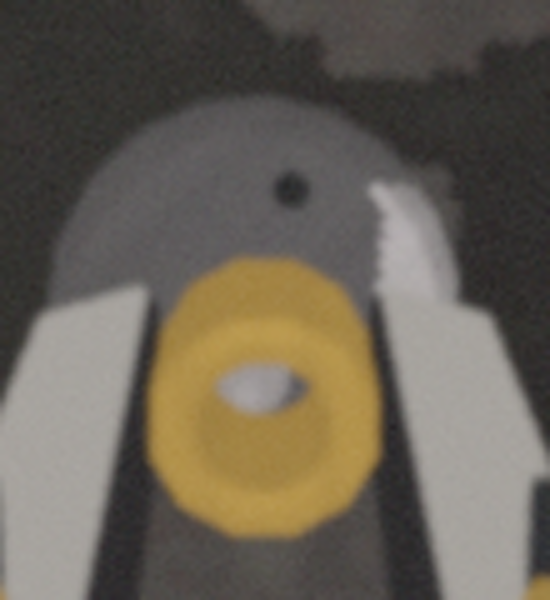

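```bash

python3 -m jog '[[-1,0,0.005,0.07,0],[-1,0,0.01,0.14,0],[-1,0,0.015,0.22,0],[-1,0,0.02,0.29,0],[-1,0,0.02,0.29,0]]' 12
python3 -c "
from h import *
S();save('side','s5.png');save('scene','c5.png')
a=cv2.imread('pics/s5.png')[170:220,235:285]; b=cv2.imread('pics/c5.png')[180:230,240:290]
cv2.imwrite('pics/x5.png',cv2.resize(np.hstack([a,b]),None,fx=8,fy=8,interpolation=2))"
```

```text
clock: 7.3
position: [0.4922, 0.0273, 0.0488]
ee_rot: [-3.074, 0.013, 0.815]
force: [1.2, -5.5, -2.0]
grip_width: 0.24
clock 7.3 pos [0.4922 0.0273 0.0488] rot [-176.13    0.76   46.68] F [ 1.2 -5.5 -2. ] T [-1.16 -0.19  0.07] g 0.24 q [-0.189  0.162  2.022  0.029  1.022 -1.019]
```

View pics/x5.png

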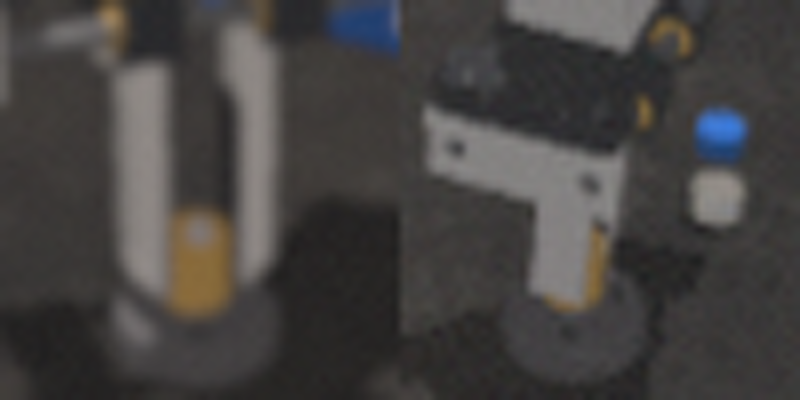

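```bash

python3 -m jog '[[-1,-0.012,0.012,0,0],[-1,-0.012,0.012,0.03,0],[-1,-0.012,0.015,0.05,0],[-1,-0.012,0.015,0.05,0]]' 12
python3 -c "
from h import *
S()"
```

```text
clock: 7.73
position: [0.4922, 0.0269, 0.0446]
ee_rot: [-3.072, 0.011, 0.814]
force: [-0.0, -0.1, -0.0]
grip_width: 0.241
clock 7.73 pos [0.4922 0.0269 0.0446] rot [-176.02    0.65   46.65] F [-0.  -0.1 -0. ] T [-0.04 -0.13  0.03] g 0.241 q [-0.191  0.17   2.023  0.033  1.014 -1.023]
```

```bash

python3 -m jog '[[-0.3,0,0,0,0],[-0.3,0,0,0,0],[-0.3,0,0,0,0],[-0.3,0,0,0,0],[-1,0,0,0,0],[-1,0,0,0,0],[-1,0,0,0,0],[-1,0,0,0,0]]' 15
python3 -c "
from h import *
S();save('side','s6.png');save('scene','c6.png')
a=cv2.imread('pics/s6.png')[170:220,235:285]; b=cv2.imread('pics/c6.png')[220:320,240:380]
cv2.imwrite('pics/x6.png',cv2.resize(a,None,fx=8,fy=8,interpolation=2))
cv2.imwrite('pics/c6t.png',cv2.resize(b,None,fx=5.5,fy=5.5,interpolation=2))"
```

```text
clock: 8.4
position: [0.4927, 0.0267, 0.0454]
ee_rot: [-3.073, 0.011, 0.814]
force: [0.4, 0.5, -0.7]
grip_width: 0.244
clock 8.4 pos [0.4927 0.0267 0.0454] rot [-176.08    0.62   46.65] F [ 0.4  0.5 -0.7] T [ 0.08 -0.13  0.02] g 0.244 q [-0.191  0.169  2.022  0.032  1.014 -1.023]
```

View pics/x6.png

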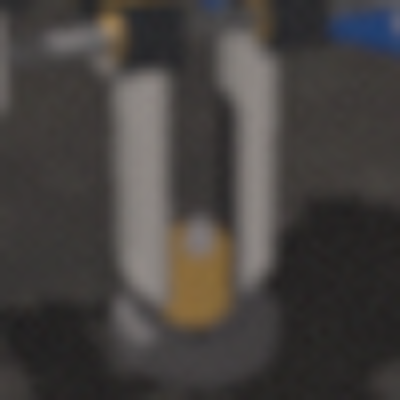

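View pics/c6t.png

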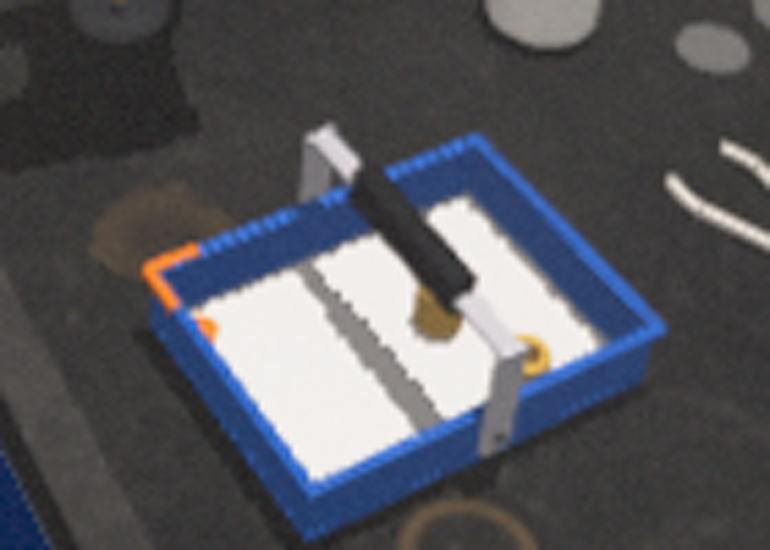

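```bash
python3 - <<'E'
from h import *
C=lambda u,v,z:np.round(atz('scene',240+u/5.5,220+v/5.5,z),4)
P=[C(150,268,.039),C(478,138,.039),C(662,325,.039),C(312,492,.039)]
for p in P: print(p)
print('c',np.mean(P,0))
xs=(P[1]-P[0]+P[2]-P[3])/2; ys=(P[0]-P[3]+P[1]-P[2])/2
print(np.linalg.norm(xs),np.linalg.norm(ys),np.degrees(np.arctan2(xs[1],xs[0])),np.degrees(np.arctan2(-ys[0],ys[1])))
print('bar ends top',C(368,180,.089),C(462,298,.089))
print('pin foot known bias check', proj('scene',[.4905,.027,.05]))
to(.4927,.0267,.13)
E
```

```text
[ 0.4103 -0.1919  0.039 ]
[ 0.5963 -0.1797  0.039 ]
[ 0.6076 -0.3151  0.039 ]
[ 0.4195 -0.3301  0.039 ]
c [ 0.508425 -0.2542    0.039   ]
0.1875437615598024 0.1371834629246543 4.158534288520182 4.284988445485247
bar ends top [ 0.5025 -0.2241  0.089 ] [ 0.5041 -0.3006  0.089 ]
pin foot known bias check [260.51704778 208.08096786]
clock 8.50 pos [0.4927 0.0267 0.0454] yaw 46.7 shift [-0.01 -0.06 -0.84] turn 0.000 q [-0.19  0.17  2.02  0.03  1.01 -1.02]
```

```bash

python3 -m jog '[[-1,0,-0.02,-0.3,0],[-1,0,-0.04,-0.6,0],[-1,0,-0.06,-0.85,0],[-1,0,-0.06,-0.85,0]]' 20
python3 -c "
from h import *
S();to(.457,-.2325,.13)"
```

```text
clock: 8.83
position: [0.4966, 0.0269, 0.1358]
ee_rot: [-3.081, 0.006, 0.814]
force: [0.5, -0.1, -0.3]
grip_width: 0.244
clock 8.83 pos [0.4966 0.0269 0.1358] rot [-176.55    0.33   46.66] F [ 0.5 -0.1 -0.3] T [-0.06 -0.15  0.01] g 0.244 q [-0.189  0.021  1.985  0.03   1.19  -1.015]
clock 8.83 pos [0.4966 0.0269 0.1358] yaw 46.7 shift [-2.16  1.49 -0.02] turn 0.000 q [-0.19  0.02  1.99  0.03  1.19 -1.01]
```

```bash

python3 -m jog '[[-1,-0.3,0.2,0,0],[-1,-0.65,0.45,0,0],[-1,-1,0.7,0,0],[-1,-1,0.7,0,0]]' 20
python3 -m jog '[[-1,-0.3,0.2,0,0],[-1,-0.65,0.45,0,0],[-1,-1,0.7,0,0],[-1,-1,0.7,0,0],[-1,-1,0.7,0,0]]' 20
python3 -c "
from h import *
to(.457,-.2325,.12);s=st();save('wrist','w7.png')
import pickle; pickle.dump(s,open('w7.pkl','wb'))"
```

```text
clock: 9.17
position: [0.4743, -0.0979, 0.1261]
ee_rot: [-3.074, 0.013, 0.809]
force: [0.9, 0.7, -0.5]
grip_width: 0.245
clock: 9.58
position: [0.4568, -0.215, 0.1223]
ee_rot: [-3.072, 0.011, 0.811]
force: [0.4, 0.1, -0.8]
grip_width: 0.24
clock 9.58 pos [ 0.4568 -0.215   0.1223] yaw 46.4 shift [-0.13  0.12  0.02] turn 0.000 q [-0.66  0.07  1.96 -0.    1.18 -1.47]
```

View pics/w7.png

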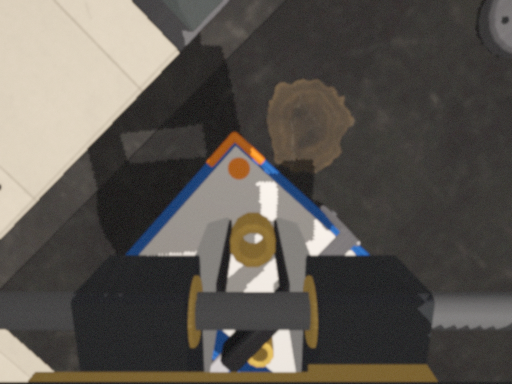

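```bash
python3 - <<'E'
from h import *
import pickle
s=pickle.load(open('w7.pkl','rb'))
c=atz('wrist',235,133,.039,s); print(c)
th=np.radians(4); Rz=np.array([[np.cos(th),-np.sin(th)],[np.sin(th),np.cos(th)]])
print('centre',c[:2]-Rz@np.array([-.095,.072]))
o=c[:2]-Rz@np.array([-.095,.072])
print('sleeve in tote if TCP', Rz.T@(s['position'][:2]-o))
to(.457,-.2325,.04)
E
```

```text
[ 0.40669743 -0.18741809  0.039     ]
centre [ 0.50648848 -0.25261583]
sleeve in tote if TCP [-0.04692296  0.0410235 ]
clock 9.63 pos [ 0.4569 -0.2135  0.1222] yaw 46.6 shift [-0.13  0.19  0.81] turn 0.000 q [-0.66  0.07  1.96 -0.    1.18 -1.47]
```

```bash

python3 -m jog '[[-1,-0.06,0.08,0.3,0],[-1,-0.13,0.16,0.6,0],[-1,-0.13,0.19,0.84,0],[-1,-0.13,0.19,0.84,0],[-0.3,-0.13,0.19,0.84,0],[-0.3,-0.13,0.19,0.84,0],[-0.3,-0.13,0.19,0.84,0],[-0.3,-0.13,0.19,0.84,0]]' 20
python3 -c "
from h import *
S();to(.457,-.23,.16)"
```

```text
clock: 10.3
position: [0.4584, -0.2332, 0.0397]
ee_rot: [-3.076, 0.011, 0.815]
force: [-0.6, -0.1, -0.8]
grip_width: 0.352
clock 10.3 pos [ 0.4584 -0.2332  0.0397] rot [-176.22    0.62   46.7 ] F [-0.6 -0.1 -0.8] T [ 0.02 -0.15 -0.02] g 0.352 q [-0.688  0.23   1.963 -0.007  1.015 -1.499]
clock 10.30 pos [ 0.4584 -0.2332  0.0397] yaw 46.7 shift [ 0.   -0.11 -1.2 ] turn 0.000 q [-0.69  0.23  1.96 -0.01  1.02 -1.5 ]
```

Raise and go to sleeve B at about (0.469, 0.238).

```bash

python3 -m jog '[[-0.2,0,-0.02,-0.35,0],[-0.2,0,-0.05,-0.7,0],[0,0,-0.07,-1,0],[0,0,-0.07,-1,0]]'
python3 -m jog '[[0,0.3,-0.25,0,0],[0,0.6,-0.5,0,0],[0,0.9,-0.75,0,0],[0,1,-0.9,0,0]]'
python3 -c "
from h import *
S();to(.4715,.238,.13)
save('scene','c8.png')
b=cv2.imread('pics/c8.png')[220:320,240:380]
cv2.imwrite('pics/c8t.png',cv2.resize(b,None,fx=5.5,fy=5.5,interpolation=2))
"
```

```text
clock: 10.63
position: [0.4618, -0.2348, 0.1462]
ee_rot: [-3.087, 0.01, 0.815]
force: [0.4, -0.4, 1.0]
grip_width: 0.488
clock: 10.97
position: [0.4614, -0.0945, 0.1438]
ee_rot: [-3.073, 0.01, 0.817]
force: [0.2, -1.1, -1.0]
grip_width: 0.5
clock 10.97 pos [ 0.4614 -0.0945  0.1438] rot [-176.09    0.57   46.78] F [ 0.2 -1.1 -1. ] T [-0.06 -0.17  0.04] g 0.5 q [-0.45  -0.044  2.034  0.012  1.22  -1.27 ]
clock 10.97 pos [ 0.4614 -0.0945  0.1438] yaw 46.8 shift [ 2.49 -2.19  0.26] turn 0.000 q [-0.45 -0.04  2.03  0.01  1.22 -1.27]
```

View pics/c8t.png

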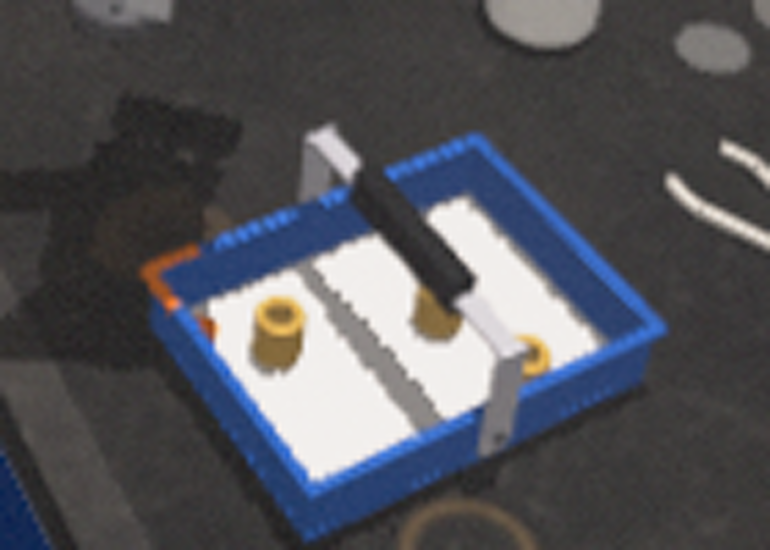

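Sleeve 1 stands in the tote at crop (280,335). On to sleeve B.

```bash

python3 -m jog '[[0,0.3,-0.25,0,0],[0,0.6,-0.5,0,0],[0,0.9,-0.8,0,0],[0,1,-0.9,0,0]]'
python3 -m jog '[[0,0.3,-0.25,0,0],[0,0.6,-0.5,0,0],[0,0.9,-0.8,0.1,0],[0,1,-0.9,0.15,0]]'
python3 -c "
from h import *
to(.4715,.238,.13)"
```

```text
clock: 11.35
position: [0.4644, 0.0398, 0.1489]
ee_rot: [-3.073, 0.01, 0.817]
force: [0.2, -0.3, 0.4]
grip_width: 0.497
clock: 11.68
position: [0.4673, 0.1749, 0.1389]
ee_rot: [-3.073, 0.009, 0.817]
force: [-0.1, -0.4, -0.4]
grip_width: 0.497
clock 11.68 pos [0.4673 0.1749 0.1389] yaw 46.8 shift [ 0.49 -0.39  0.11] turn 0.000 q [ 0.11  0.02  1.98  0.05  1.19 -0.73]
```

```bash

python3 -m jog '[[0,0.25,-0.2,0,0],[0,0.46,-0.36,0.1,0],[0,0.47,-0.38,0.2,0],[0,0.47,-0.38,0.2,0],[0,0.47,-0.38,0.2,0]]'
python3 -c "
from h import *
s=st();save('wrist','w9.png');to(.4715,.238,.0295)
import pickle; pickle.dump(s,open('w9.pkl','wb'))"
```

```text
clock: 12.1
position: [0.4704, 0.2319, 0.12]
ee_rot: [-3.072, 0.013, 0.814]
force: [0.3, -0.8, -0.0]
grip_width: 0.5
clock 12.15 pos [0.4709 0.2316 0.1206] yaw 46.6 shift [0.06 0.02 0.91] turn 0.000 q [ 0.22  0.1   1.93  0.05  1.16 -0.62]
```

View pics/w9.png

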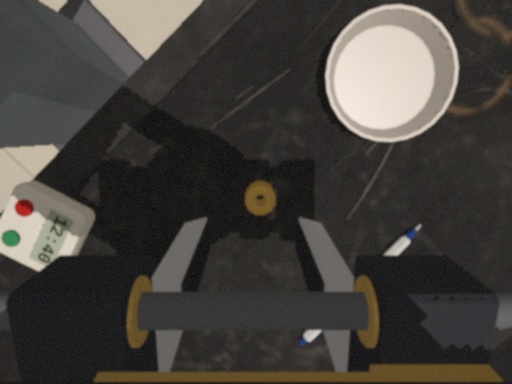

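```bash
python3 -c "
from h import *
import pickle
s=pickle.load(open('w9.pkl','rb'))
print(atz('wrist',261,197,.026,s),'dish',atz('wrist',392,73,.02,s))"
python3 -m jog '[[0,0.02,0,0.3,0],[0,0.05,0.01,0.6,0],[0,0.05,0.02,0.91,0],[0,0.05,0.02,0.91,0],[-1,0.05,0.02,0.91,0],[-1,0.05,0.02,0.91,0],[-1,0.05,0.02,0.91,0],[-1,0.05,0.02,0.91,0]]' 20
python3 -m jog '[[-1,0,0,0,0],[-1,0,0,0,0],[-1,0,0,0,0]]' 20
python3 -c "
from h import *
S()"
```

```text
[0.46728293 0.23995548 0.026     ] dish [0.46631446 0.37027544 0.02      ]
clock: 12.82
position: [0.4723, 0.2386, 0.032]
ee_rot: [-3.075, 0.008, 0.814]
force: [0.4, -0.5, -1.3]
grip_width: 0.253
clock: 13.07
position: [0.4723, 0.2386, 0.0319]
ee_rot: [-3.075, 0.008, 0.815]
force: [-0.0, -1.6, 6.5]
grip_width: 0.242
clock 13.07 pos [0.4723 0.2386 0.0319] rot [-176.21    0.48   46.67] F [-0.  -1.6  6.5] T [-0.24  0.05  0.07] g 0.242 q [ 0.228  0.256  1.949  0.061  0.981 -0.621]
```

```bash

python3 -m jog '[[-1,0,-0.02,-0.35,0],[-1,0,-0.05,-0.6,0],[-1,0,-0.05,-0.7,0]]' 20
python3 -c "
from h import *
S();to(.470,.370,.095)"
```

```text
clock: 13.32
position: [0.4732, 0.2399, 0.104]
ee_rot: [-3.077, 0.005, 0.815]
force: [0.5, -0.3, 0.0]
grip_width: 0.239
clock 13.32 pos [0.4732 0.2399 0.104 ] rot [-176.28    0.31   46.67] F [ 0.5 -0.3  0. ] T [ 0.02 -0.19  0.  ] g 0.239 q [ 0.23   0.135  1.93   0.057  1.118 -0.611]
clock 13.32 pos [0.4732 0.2399 0.104 ] yaw 46.7 shift [ 0.93 -0.91  0.14] turn 0.000 q [ 0.23  0.13  1.93  0.06  1.12 -0.61]
```

```bash

python3 -m jog '[[-1,0.3,-0.3,0,0],[-1,0.6,-0.6,0,0],[-1,0.93,-0.9,0.05,0],[-1,0.93,-0.9,0.05,0],[-1,0.93,-0.9,0.05,0]]' 20
python3 -c "
from h import *
S();to(.470,.370,.038);save('side','s10.png');save('wrist','w10.png')
a=cv2.imread('pics/s10.png')[230:330,150:270]
cv2.imwrite('pics/x10.png',cv2.resize(a,None,fx=5,fy=5,interpolation=2))"
```

```text
clock: 13.73
position: [0.4686, 0.3703, 0.0995]
ee_rot: [-3.073, 0.011, 0.818]
force: [0.3, -0.2, -1.0]
grip_width: 0.242
clock 13.73 pos [0.4686 0.3703 0.0995] rot [-176.07    0.66   46.85] F [ 0.3 -0.2 -1. ] T [-0.   -0.14 -0.02] g 0.242 q [ 0.453  0.283  1.764  0.066  1.13  -0.394]
clock 13.73 pos [0.4686 0.3703 0.0995] yaw 46.9 shift [0.01 0.05 0.61] turn 0.000 q [ 0.45  0.28  1.76  0.07  1.13 -0.39]
```

View pics/x10.png

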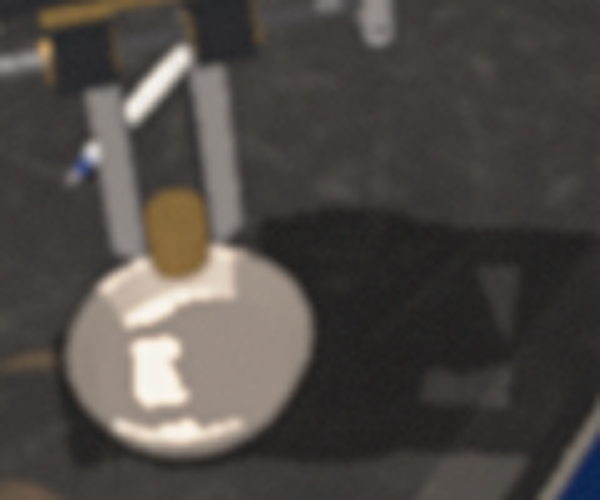

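View pics/w10.png

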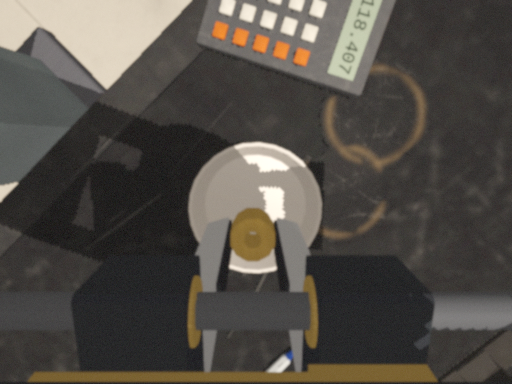

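```bash
python3 -c "
from h import *
print(atz('wrist',255.5,207,.02,st()))
to(.470,.372,.037)"
python3 -m jog '[[-1,0,0.02,0.3,0],[-1,0.01,0.04,0.55,0],[-1,0.01,0.04,0.63,0],[-1,0.01,0.04,0.63,0],[-0.3,0.01,0.04,0.63,0],[-0.3,0.01,0.04,0.63,0],[-0.3,0.01,0.04,0.63,0],[-0.3,0.01,0.04,0.63,0]]' 20
python3 -c "
from h import *
S()"
```

```text
[0.46632284 0.37002742 0.02      ]
clock 13.83 pos [0.4689 0.368  0.0994] yaw 46.7 shift [0.04 0.02 0.62] turn 0.000 q [ 0.45  0.28  1.77  0.07  1.13 -0.39]
clock: 14.5
position: [0.4698, 0.3691, 0.0378]
ee_rot: [-3.074, 0.01, 0.814]
force: [0.3, -0.3, 0.4]
grip_width: 0.35
clock 14.5 pos [0.4698 0.3691 0.0378] rot [-176.1     0.56   46.64] F [ 0.3 -0.3  0.4] T [ 0.   -0.1   0.04] g 0.35 q [ 0.45   0.376  1.779  0.07   1.021 -0.402]
```

Released in the dish; rise and check.

```bash

python3 -m jog '[[-0.3,0,-0.02,-0.35,0],[-0.3,0,-0.05,-0.7,0],[0,0,-0.07,-1,0],[0,0,-0.07,-1,0]]'
python3 -c "
from h import *
S();save('wrist','w11.png');to(.506,-.25,.17,0)"
```

```text
clock: 14.83
position: [0.4739, 0.3721, 0.1451]
ee_rot: [-3.078, -0.001, 0.814]
force: [0.4, -0.0, 1.5]
grip_width: 0.458
clock 14.83 pos [0.4739 0.3721 0.1451] rot [-1.7634e+02 -8.0000e-02  4.6660e+01] F [ 0.4 -0.   1.5] T [ 0.01 -0.17 -0.02] g 0.458 q [ 0.451  0.227  1.738  0.065  1.198 -0.387]
clock 14.88 pos [0.4725 0.3713 0.1419] yaw 46.7 shift [-4.29  4.48 -0.56] turn 0.259 q [ 0.45  0.23  1.74  0.06  1.2  -0.39]
```

View pics/w11.png

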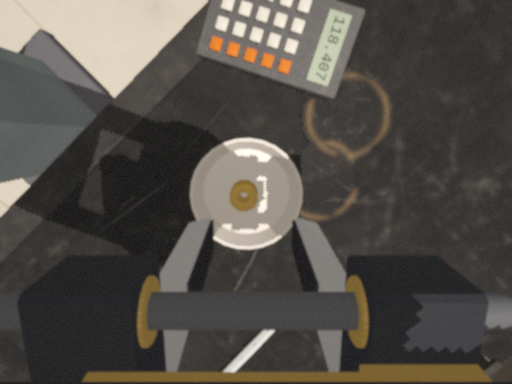

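```bash
python3 - <<'E'
from h import *
print('cams',ray('scene',0,0)[0],ray('side',0,0)[0])
print('post base',atz('scene',402,185,0),'tall frame px->', [proj('scene',[.95,-.1,z]) for z in(0,.4,.8)])
print('curtain foot',atz('scene',400,335,0),atz('scene',440,332,0))
for P in [(.65,-.3,.75),(.65,-.3,.6),(.7,-.15,.7),(.35,-.7,.6),(.35,-.7,.75),(.6,0,.75),(.1,.7,.7),(0,-.7,.7)]: print(P,proj('scene',P).round(),proj('side',P).round())
E
```

```text
cams [ 0.11748289 -0.76948494  0.75348542] [0.13147864 0.73039069 0.59376298]
post base [1.032917   0.00463136 0.        ] tall frame px-> [array([404.16072065, 207.64941522]), array([441.84287515,  88.61950692]), array([ 504.07495865, -107.95840347])]
curtain foot [ 0.61771739 -0.46118435  0.        ] [ 7.07380984e-01 -4.92379827e-01 -1.11022302e-16]
(0.65, -0.3, 0.75) [468. -76.] [ 274. -126.]
(0.65, -0.3, 0.6) [436.  37.] [271. -51.]
(0.7, -0.15, 0.7) [411. -44.] [ 223. -106.]
(0.35, -0.7, 0.6) [565. 246.] [415. -48.]
(0.35, -0.7, 0.75) [781. -61.] [ 429. -111.]
(0.6, 0, 0.75) [323. -80.] [ 224. -157.]
(0.1, 0.7, 0.7) [ 47. -65.] [-66. 873.]
(0, -0.7, 0.7) [-932.  478.] [568. -92.]
```

View pics/s3.png

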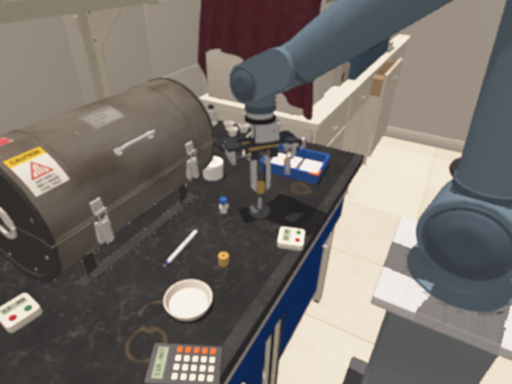

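```bash

python3 -m jog '[[0.2,-0.3,0.3,-0.1,0],[0.2,-0.6,0.6,-0.2,0.03],[0.2,-0.9,0.9,-0.3,0.06],[0.2,-1,1,-0.3,0.08]]'
python3 -m jog '[[0.2,-0.25,0.35,0,0.03],[0.2,-0.5,0.65,0,0.06],[0.2,-0.8,1,0,0.08],[0.2,-0.8,1,0,0.08]]'
python3 -c "
from h import *
to(.508,-.251,.17,4)"
```

```text
clock: 15.22
position: [0.4753, 0.2245, 0.1613]
ee_rot: [-3.079, 0.029, 0.558]
force: [-0.0, -0.4, 0.1]
grip_width: 0.599
clock: 15.55
position: [0.4594, 0.0959, 0.1556]
ee_rot: [-3.087, 0.046, 0.305]
force: [-0.2, 0.0, -0.9]
grip_width: 0.597
clock 15.55 pos [0.4594 0.0959 0.1556] yaw 17.5 shift [-0.58  3.44 -0.3 ] turn 0.075 q [-0.06 -0.07  2.04  0.04  1.24 -0.37]
```

```bash

python3 -m jog '[[0.2,-0.05,0.35,-0.1,0.02],[0.2,-0.1,0.75,-0.2,0.05],[0.2,-0.15,1,-0.3,0.07],[0.2,-0.15,1,-0.3,0.07]]'
python3 -m jog '[[0.2,0,0.35,0,0],[0.2,0,0.75,0,0],[0.2,0,1,0,0],[0.2,0,1,0,0]]'
python3 -m jog '[[0.2,0,0.4,0,0],[0.2,0,0.8,0,0],[0.2,0,0.8,0,0]]'
python3 -c "
from h import *
to(.508,-.251,.17,4)"
```

```text
clock: 15.88
position: [0.4802, -0.004, 0.1833]
ee_rot: [-3.099, 0.052, 0.086]
force: [0.0, 0.6, -0.1]
grip_width: 0.599
clock: 16.22
position: [0.4878, -0.1023, 0.1767]
ee_rot: [-3.097, 0.055, 0.09]
force: [-0.3, 0.1, -0.3]
grip_width: 0.6
clock: 16.47
position: [0.4954, -0.1826, 0.1735]
ee_rot: [-3.098, 0.054, 0.09]
force: [0.2, 0.0, -0.3]
grip_width: 0.601
clock 16.47 pos [ 0.4954 -0.1826  0.1735] yaw 5.2 shift [0.07 0.69 0.  ] turn 0.006 q [-0.57  0.06  1.87  0.    1.28 -0.66]
```

```bash

python3 -m jog '[[0.2,0.04,0.35,0,0],[0.2,0.07,0.69,0,0.005],[0.2,0.07,0.69,0,0.005],[0.2,0.07,0.69,0,0.005]]'
python3 -c "
from h import *
s=st();save('wrist','w12.png');save('side','s12.png');save('scene','c12.png');to(.508,-.251,.081,4)
import pickle; pickle.dump(s,open('w12.pkl','wb'))"
```

```text
clock: 16.8
position: [0.5083, -0.2467, 0.1698]
ee_rot: [-3.096, 0.056, 0.077]
force: [-0.4, 1.0, 0.3]
grip_width: 0.602
clock 16.95 pos [ 0.5082 -0.2455  0.1704] yaw 4.5 shift [0.04 0.09 0.89] turn 0.003 q [-0.65  0.15  1.78 -0.    1.28 -0.73]
```

View pics/w12.png

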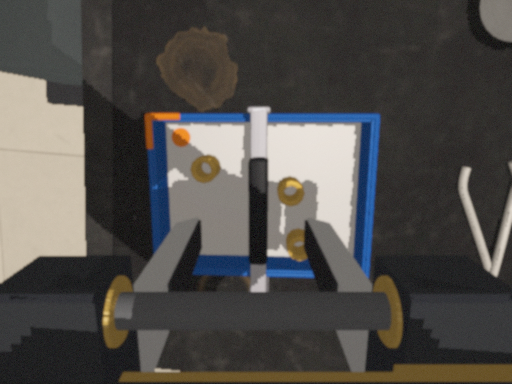

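View pics/c12.png

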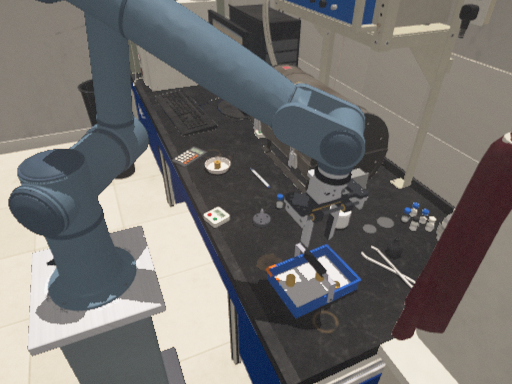

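```bash
python3 -c "
from h import *
import pickle
s=pickle.load(open('w12.pkl','rb'))
a=atz('wrist',258.5,157,.089,s);b=atz('wrist',258,263,.089,s);print(a,b,(a+b)/2,np.linalg.norm(a-b))"
python3 -m jog '[[0.2,0.03,0.05,0.3,0],[0.2,0.03,0.08,0.6,0],[0.2,0.03,0.09,0.89,0],[0.2,0.03,0.09,0.89,0]]'
python3 -c "
from h import *
S()"
```

```text
[ 0.50456392 -0.21085558  0.089     ] [ 0.51051007 -0.28898973  0.089     ] [ 0.50753699 -0.24992265  0.089     ] 0.07836007223459342
clock: 17.28
position: [0.5031, -0.2486, 0.0759]
ee_rot: [-3.09, 0.063, 0.079]
force: [-0.3, 0.5, -1.4]
grip_width: 0.6
clock 17.28 pos [ 0.5031 -0.2486  0.0759] rot [-177.06    3.6     4.51] F [-0.3  0.5 -1.4] T [ 0.   -0.11  0.05] g 0.6 q [-0.659  0.274  1.827 -0.005  1.122 -0.734]
```

```bash

python3 -m jog '[[-1,0.04,0.01,-0.02,0],[-1,0.04,0.01,-0.02,0],[-1,0.04,0.01,-0.02,0],[-1,0.04,0.01,-0.02,0],[-1,0.04,0.01,-0.02,0],[-1,0.04,0.01,-0.02,0],[-1,0.04,0.01,-0.02,0],[-1,0.04,0.01,-0.02,0]]' 30
python3 -m jog '[[-1,0,0,0,0],[-1,0,0,0,0]]' 50
python3 -c "
from h import *
S()"
```

```text
clock: 17.95
position: [0.5104, -0.254, 0.0843]
ee_rot: [-3.098, 0.056, 0.077]
force: [-6.2, 1.4, 6.2]
grip_width: 0.155
clock: 18.12
position: [0.5107, -0.254, 0.0846]
ee_rot: [-3.098, 0.055, 0.076]
force: [-5.3, 0.3, 7.7]
grip_width: 0.151
clock 18.12 pos [ 0.5107 -0.254   0.0846] rot [-177.52    3.16    4.38] F [-5.3  0.3  7.7] T [0.15 0.5  0.03] g 0.151 q [-0.658  0.274  1.807 -0.005  1.13  -0.731]
```

```bash

python3 -m jog '[[-1,0,0,-0.15,0],[-1,0,0,-0.4,0],[-1,0,0,-0.7,0],[-1,0,0,-1,0],[-1,0,0,-1,0]]' 50
python3 -c "
from h import *
S();save('scene','c13.png');save('side','s13.png')"
```

```text
clock: 18.53
position: [0.5197, -0.2597, 0.1893]
ee_rot: [-3.106, 0.046, 0.076]
force: [1.4, -1.5, -1.6]
grip_width: 0.146
clock 18.53 pos [ 0.5197 -0.2597  0.1893] rot [-177.94    2.62    4.37] F [ 1.4 -1.5 -1.6] T [-0.21 -0.3   0.03] g 0.146 q [-0.657  0.157  1.732 -0.004  1.31  -0.731]
```

View pics/c13.png

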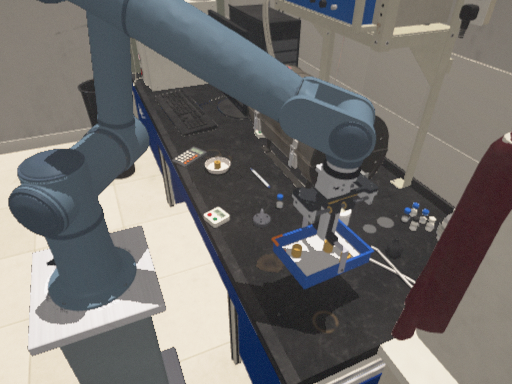

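```bash

python3 -m jog '[[-1,-0.1,0,-0.3,0],[-1,-0.2,0.1,-0.6,0],[-1,-0.3,0.3,-0.9,0],[-1,-0.4,0.5,-1,0],[-1,-0.5,0.75,-1,0]]' 50
python3 -m jog '[[-1,-0.15,0.3,-0.2,0.02],[-1,-0.3,0.55,-0.4,0.05],[-1,-0.45,0.8,-0.6,0.08],[-1,-0.6,1,-0.7,0.11]]' 50
python3 -m jog '[[-1,-0.15,0.3,-0.2,0.03],[-1,-0.3,0.55,-0.4,0.06],[-1,-0.45,0.8,-0.6,0.09],[-1,-0.6,1,-0.7,0.1]]' 50
python3 -c "
from h import *
S();to(.27,-.7,.45,-34)"
```

```text
clock: 19.05
position: [0.4785, -0.3406, 0.2834]
ee_rot: [-3.1, 0.053, 0.078]
force: [0.6, 0.3, -3.6]
grip_width: 0.14
clock: 19.38
position: [0.429, -0.4486, 0.3498]
ee_rot: [-3.118, 0.068, -0.275]
force: [0.5, -0.8, -3.0]
grip_width: 0.145
clock: 19.72
position: [0.3482, -0.5316, 0.4212]
ee_rot: [-3.14, 0.072, -0.589]
force: [0.3, -0.5, -3.5]
grip_width: 0.143
clock 19.72 pos [ 0.3482 -0.5316  0.4212] rot [-179.89    4.1   -33.72] F [ 0.3 -0.5 -3.5] T [-0.12 -0.13  0.07] g 0.143 q [-1.154  0.168  1.302 -0.037  1.733 -0.57 ]
clock 19.72 pos [ 0.3482 -0.5316  0.4212] yaw -33.7 shift [ 0.26  1.83 -0.31] turn 0.002 q [-1.15  0.17  1.3  -0.04  1.73 -0.57]
```

```bash

python3 -m jog '[[-1,0.2,0.2,0,0],[-1,0.4,0.4,0,0],[-1,0.6,0.6,0,0],[-1,0.7,0.7,0,0],[-1,0.7,0.7,0,0]]' 50
python3 -m jog '[[-1,0.2,0.2,0,0],[-1,0.4,0.4,0,0],[-1,0.6,0.6,0,0],[-1,0.8,0.6,0,0],[-1,0.8,0.6,0,0]]' 50
python3 -c "
from h import *
S()
save('scene','c14.png');save('wrist','w14.png')"
```

```text
clock: 20.13
position: [0.3686, -0.6289, 0.4107]
ee_rot: [-3.136, 0.076, -0.585]
force: [0.1, -0.3, -4.8]
grip_width: 0.145
clock: 20.55
position: [0.4042, -0.7219, 0.4046]
ee_rot: [-3.135, 0.076, -0.583]
force: [0.4, 0.7, -5.4]
grip_width: 0.145
clock 20.55 pos [ 0.4042 -0.7219  0.4046] rot [-179.63    4.34  -33.4 ] F [ 0.4  0.7 -5.4] T [-0.1  -0.16 -0.01] g 0.145 q [-1.185  0.696  0.643 -0.039  1.868 -0.612]
```

View pics/w14.png

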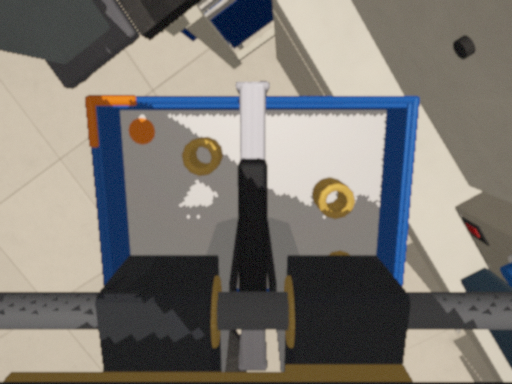

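View pics/c14.png

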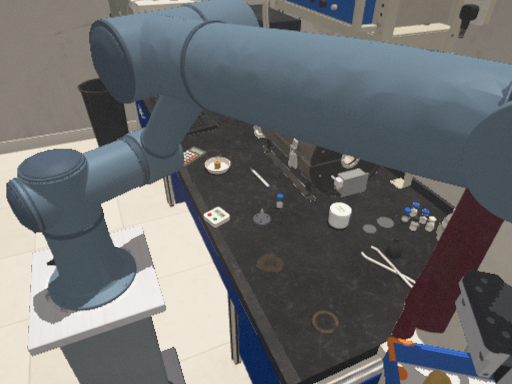

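```bash

python3 -m jog '[[-1,-0.1,0.1,-0.3,0],[-1,-0.2,0.2,-0.6,0],[-1,-0.2,0.2,-0.9,0],[-1,-0.2,0.2,-1,0],[-1,-0.2,0.2,-1,0]]' 50
python3 -c "
from h import *
S()"
python3 -m jog '[[-1,0.2,0.1,-0.2,0],[-1,0.4,0.3,-0.3,0],[-1,0.6,0.4,-0.4,0],[-1,0.8,0.6,-0.4,0],[-1,0.8,0.6,-0.4,0]]' 50
python3 -c "
from h import *
S()"
```

```text
clock: 21.07
position: [0.3803, -0.7297, 0.5195]
ee_rot: [3.137, 0.063, -0.584]
force: [0.5, -0.6, -4.0]
grip_width: 0.145
clock 21.07 pos [ 0.3803 -0.7297  0.5195] rot [179.76   3.59 -33.49] F [ 0.5 -0.6 -4. ] T [-0.15 -0.06 -0.04] g 0.145 q [-1.215  0.775  0.317 -0.047  2.098 -0.653]
clock: 21.48
position: [0.3834, -0.7591, 0.5108]
ee_rot: [3.128, 0.046, -0.584]
force: [0.4, -0.3, -4.0]
grip_width: 0.145
clock 21.48 pos [ 0.3834 -0.7591  0.5108] rot [179.24   2.64 -33.48] F [ 0.4 -0.3 -4. ] T [-0.01  0.    0.02] g 0.145 q [-1.224  0.902  0.131 -0.045  2.137 -0.664]
```

```bash

python3 -m jog '[[-1,0.3,0.2,-0.2,0],[-1,0.6,0.4,-0.4,0],[-1,0.9,0.6,-0.6,0],[-1,1,0.7,-0.8,0],[-1,1,0.7,-0.8,0],[-1,1,0.7,-0.8,0],[-1,1,0.7,-0.8,0],[-1,1,0.7,-0.8,0]]' 50
python3 -c "
from h import *
S()"
```

```text
clock: 22.15
position: [0.3785, -0.7663, 0.5147]
ee_rot: [3.116, 0.025, -0.584]
force: [0.2, 0.5, -4.0]
grip_width: 0.14
clock 22.15 pos [ 0.3785 -0.7663  0.5147] rot [178.54   1.42 -33.44] F [ 0.2  0.5 -4. ] T [ 0.01 -0.09  0.01] g 0.14 q [-1.233  0.899  0.127 -0.041  2.119 -0.672]
```

```bash

for i in 1; do python3 -m jog '[[-1,1,0.7,-0.8,0],[-1,1,0.7,-0.8,0],[-1,1,0.7,-0.8,0],[-1,1,0.7,-0.8,0],[-1,1,0.7,-0.8,0],[-1,1,0.7,-0.8,0],[-1,1,0.7,-0.8,0],[-1,1,0.7,-0.8,0]]' 50; done
python3 -m jog '[[-1,1,0.7,-0.8,0],[-1,1,0.7,-0.8,0],[-1,1,0.7,-0.8,0],[-1,1,0.7,-0.8,0],[-1,1,0.7,-0.8,0],[-1,1,0.7,-0.8,0],[-1,1,0.7,-0.8,0],[-1,1,0.7,-0.8,0]]' 50
python3 -c "
from h import *
S()"
```

```text
clock: 22.82
position: [0.3732, -0.7716, 0.5218]
ee_rot: [3.103, 0.003, -0.583]
force: [-0.6, 0.0, -3.2]
grip_width: 0.147
clock: 23.48
position: [0.3682, -0.7755, 0.5314]
ee_rot: [3.089, -0.019, -0.582]
force: [0.3, 0.2, -3.9]
grip_width: 0.143
clock 23.48 pos [ 0.3682 -0.7755  0.5314] rot [176.98  -1.12 -33.33] F [ 0.3  0.2 -3.9] T [ 0.09  0.04 -0.02] g 0.143 q [-1.25   0.88   0.128 -0.034  2.086 -0.685]
```

```bash

python3 -m jog '[[-1,1,0.8,-0.3,0],[-1,1,0.8,-0.3,0],[-1,1,0.8,-0.3,0],[-1,1,0.8,-0.3,0],[-1,1,0.8,-0.3,0],[-1,1,0.8,-0.3,0],[-1,1,0.8,-0.3,0],[-1,1,0.8,-0.3,0]]' 50
python3 -c "
from h import *
S()
def tz():
    M=R.from_euler('xyz',st()['ee_rot']).as_matrix(); return M
M=tz(); print(M[:,2].round(3), 'tote axes z-comp: x',-0, M[2].round(3))"
```

```text
clock: 24.15
position: [0.3641, -0.8001, 0.5093]
ee_rot: [3.074, -0.043, -0.58]
force: [-0.0, 0.1, -4.4]
grip_width: 0.144
clock 24.15 pos [ 0.3641 -0.8001  0.5093] rot [176.11  -2.46 -33.25] F [-0.   0.1 -4.4] T [ 0.14 -0.03  0.04] g 0.144 q [-1.265  0.906  0.127 -0.028  2.032 -0.696]
[-0.001 -0.08  -0.997] tote axes z-comp: x 0 [ 0.043  0.068 -0.997]
```

```bash

python3 -m jog '[[-1,1,1,-0.5,0],[-1,1,1,-0.5,0],[-1,1,1,-0.5,0],[-1,1,1,-0.5,0],[-1,1,1,-0.5,0],[-1,1,1,-0.5,0],[-1,1,1,-0.5,0],[-1,1,1,-0.5,0]]' 50
python3 -m jog '[[-1,1,1,-0.5,0],[-1,1,1,-0.5,0],[-1,1,1,-0.5,0],[-1,1,1,-0.5,0],[-1,1,1,-0.5,0],[-1,1,1,-0.5,0],[-1,1,1,-0.5,0],[-1,1,1,-0.5,0]]' 50
python3 -c "
from h import *
S()
M=R.from_euler('xyz',st()['ee_rot']).as_matrix(); print(M[2].round(3))"
```

```text
clock: 24.82
position: [0.3454, -0.8212, 0.5019]
ee_rot: [3.058, -0.065, -0.579]
force: [-0.3, -0.4, -4.9]
grip_width: 0.142
clock: 25.48
position: [0.3286, -0.8386, 0.4986]
ee_rot: [3.042, -0.088, -0.577]
force: [0.0, -0.9, -4.4]
grip_width: 0.143
clock 25.48 pos [ 0.3286 -0.8386  0.4986] rot [174.29  -5.05 -33.03] F [ 0.  -0.9 -4.4] T [ 0.16  0.   -0.05] g 0.143 q [-1.319  0.921  0.127 -0.015  1.961 -0.744]
[ 0.088  0.099 -0.991]
```

```bash

python3 -m jog '[[-1,1,0.5,-0.5,0],[-1,1,0.5,-0.5,0],[-1,1,0.5,-0.5,0],[-1,1,0.5,-0.5,0],[-1,1,0.5,-0.5,0],[-1,1,0.5,-0.5,0],[-1,1,0.5,-0.5,0],[-1,1,0.5,-0.5,0]]' 50
python3 -m jog '[[-1,1,0.5,-0.5,0],[-1,1,0.5,-0.5,0],[-1,1,0.5,-0.5,0],[-1,1,0.5,-0.5,0],[-1,1,0.5,-0.5,0],[-1,1,0.5,-0.5,0],[-1,1,0.5,-0.5,0],[-1,1,0.5,-0.5,0]]' 50
python3 -c "
from h import *
S();save('wrist','w15.png');save('scene','c15.png')
M=R.from_euler('xyz',st()['ee_rot']).as_matrix(); print(M[2].round(3))"
```

```text
clock: 26.15
position: [0.3443, -0.8362, 0.5055]
ee_rot: [3.026, -0.111, -0.574]
force: [-0.4, 1.4, -4.0]
grip_width: 0.144
clock: 26.82
position: [0.3583, -0.8332, 0.5145]
ee_rot: [3.01, -0.134, -0.571]
force: [0.2, -0.4, -4.8]
grip_width: 0.145
clock 26.82 pos [ 0.3583 -0.8332  0.5145] rot [172.43  -7.7  -32.74] F [ 0.2 -0.4 -4.8] T [0.2  0.07 0.01] g 0.145 q [-1.286  0.904  0.128 -0.013  1.922 -0.711]
[ 0.134  0.131 -0.982]
```

View pics/w15.png

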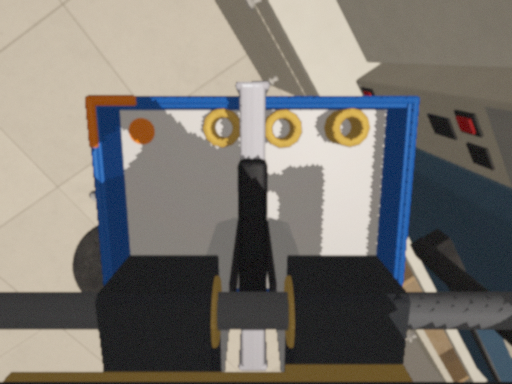

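View pics/c15.png

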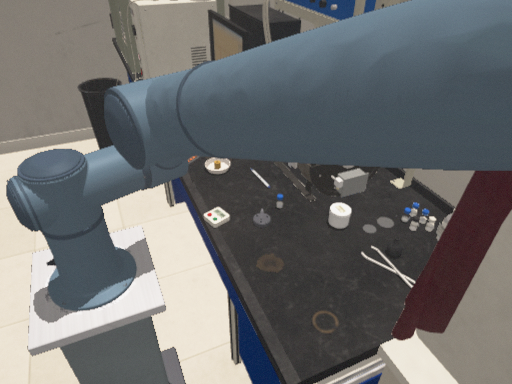

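```bash

python3 -m jog '[[-1,1,0.6,-0.5,0.01],[-1,1,0.6,-0.5,0.02],[-1,1,0.6,-0.5,0.03],[-1,1,0.6,-0.5,0.04],[-1,1,0.6,-0.5,0.05],[-1,1,0.6,-0.5,0.06],[-1,1,0.6,-0.5,0.07],[-1,1,0.6,-0.5,0.08]]' 50
python3 -m jog '[[-1,1,0.4,-0.4,0],[-1,1,0.4,-0.4,0],[-1,1,0.4,-0.4,0],[-1,1,0.4,-0.4,0],[-1,1,0.4,-0.4,0],[-1,1,0.4,-0.4,0],[-1,1,0.4,-0.4,0],[-1,1,0.4,-0.4,0]]' 50
python3 -c "
from h import *
S()
M=R.from_euler('xyz',st()['ee_rot']).as_matrix(); print(M[2].round(3))"
```

```text
clock: 27.58
position: [0.3642, -0.8332, 0.5243]
ee_rot: [3.038, -0.19, -0.823]
force: [0.3, 0.8, -3.2]
grip_width: 0.143
clock: 28.25
position: [0.3621, -0.8387, 0.5312]
ee_rot: [3.027, -0.217, -0.818]
force: [-0.0, 0.4, -4.0]
grip_width: 0.145
clock 28.25 pos [ 0.3621 -0.8387  0.5312] rot [173.44 -12.44 -46.85] F [-0.   0.4 -4. ] T [0.24 0.1  0.02] g 0.145 q [-1.285  0.888  0.128 -0.006  1.88  -0.457]
[ 0.215  0.112 -0.97 ]
```

```bash

python3 -m jog '[[-1,1,0.5,-0.3,0],[-1,1,0.5,-0.3,0],[-1,1,0.5,-0.3,0],[-1,1,0.5,-0.3,0],[-1,1,0.5,-0.3,0],[-1,1,0.5,-0.3,0],[-1,1,0.5,-0.3,0],[-1,1,0.5,-0.3,0]]' 50
python3 -m jog '[[-1,1,0.5,-0.3,0],[-1,1,0.5,-0.3,0],[-1,1,0.5,-0.3,0],[-1,1,0.5,-0.3,0],[-1,1,0.5,-0.3,0],[-1,1,0.5,-0.3,0],[-1,1,0.5,-0.3,0],[-1,1,0.5,-0.3,0]]' 50
python3 -m jog '[[-1,1,0.5,-0.3,0],[-1,1,0.5,-0.3,0],[-1,1,0.5,-0.3,0],[-1,1,0.5,-0.3,0],[-1,1,0.5,-0.3,0],[-1,1,0.5,-0.3,0],[-1,1,0.5,-0.3,0],[-1,1,0.5,-0.3,0]]' 50
python3 -c "
from h import *
S();save('wrist','w16.png')
M=R.from_euler('xyz',st()['ee_rot']).as_matrix(); print(M[2].round(3))"
```

```text
clock: 28.92
position: [0.3538, -0.8507, 0.5326]
ee_rot: [3.016, -0.245, -0.814]
force: [-0.4, -0.9, -3.2]
grip_width: 0.144
clock: 29.58
position: [0.3459, -0.8608, 0.5363]
ee_rot: [3.005, -0.271, -0.811]
force: [0.2, 0.0, -3.9]
grip_width: 0.147
clock: 30.25
position: [0.3386, -0.869, 0.5425]
ee_rot: [2.993, -0.299, -0.807]
force: [-0.4, 0.7, -3.7]
grip_width: 0.146
clock 30.25 pos [ 0.3386 -0.869   0.5425] rot [171.49 -17.11 -46.22] F [-0.4  0.7 -3.7] T [0.33 0.12 0.02] g 0.146 q [-1.325  0.883  0.128  0.016  1.799 -0.489]
[ 0.294  0.141 -0.945]
```

View pics/w16.png

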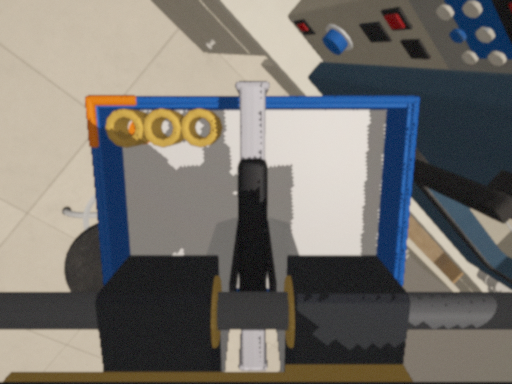

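```bash

python3 -m jog '[[-1,1,0.6,-0.3,0],[-1,1,0.6,-0.3,0],[-1,1,0.6,-0.3,0],[-1,1,0.6,-0.3,0],[-1,1,0.6,-0.3,0],[-1,1,0.6,-0.3,0],[-1,1,0.6,-0.3,0],[-1,1,0.6,-0.3,0]]' 50
python3 -m jog '[[-1,-0.1,-0.1,0,0],[-1,-0.1,-0.1,0,0],[-1,-0.1,-0.1,0,0],[-1,-0.1,-0.1,0,0],[-1,-0.1,-0.1,0,0],[-1,-0.1,-0.1,0,0]]' 50
python3 -m jog '[[-1,0,0,0,0],[-1,0,0,0,0],[-1,0,0,0,0],[-1,0,0,0,0],[-1,0,0,0,0],[-1,0,0,0,0],[-1,0,0,0,0],[-1,0,0,0,0]]' 50
python3 -c "
from h import *
S();save('wrist','w17.png');save('side','s17.png');print(st()['qvel'].round(4))
M=R.from_euler('xyz',st()['ee_rot']).as_matrix(); print(M[2].round(3))"
```

```text
clock: 30.97
position: [0.3242, -0.8788, 0.5505]
ee_rot: [2.98, -0.326, -0.802]
force: [0.8, -1.1, -3.7]
grip_width: 0.147
clock: 31.47
position: [0.3248, -0.8656, 0.5508]
ee_rot: [2.976, -0.332, -0.801]
force: [0.1, 0.2, -3.8]
grip_width: 0.148
clock: 32.13
position: [0.325, -0.8655, 0.5459]
ee_rot: [2.98, -0.326, -0.802]
force: [0.5, 0.4, -4.1]
grip_width: 0.15
clock 32.13 pos [ 0.325  -0.8655  0.5459] rot [170.76 -18.67 -45.97] F [ 0.5  0.4 -4.1] T [0.37 0.14 0.04] g 0.15 q [-1.34   0.779  0.292  0.024  1.71  -0.504]
[ 0.001  -0.0009  0.0008  0.0016  0.0008  0.0009]
[ 0.32   0.152 -0.935]
```

View pics/w17.png

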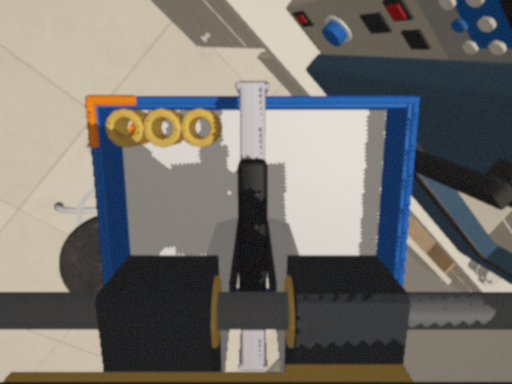

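View pics/s17.png

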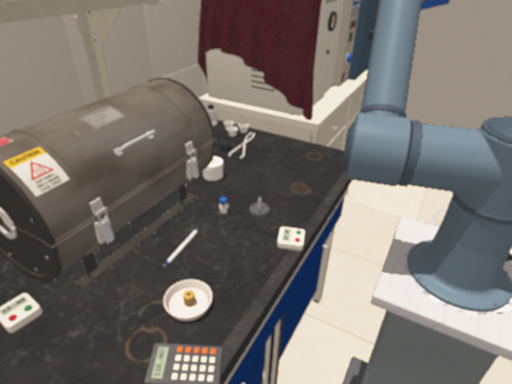

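```bash
python3 -c "
from h import *
print(job.hand_in());S()"
```

```text
the job is handed in; nothing more can be done
None
the job is handed in; nothing more can be done
```

I finished the job and handed it in at about 32 s of the 72 s allowed. No verdict was reported.

**Gauging and sorting:**
- The sleeve that started at about (0.48, 0.14) slid right down the pin. I loosened the grip there so it settled on the foot, then stood it in the tote.
- I put the other sleeve in the white dish, where it stood close to the middle. I judged it by its smaller bore in the images and did not try it on the pin.

**Lifting and tipping:**
- The moves cannot tilt the tool directly. I gripped the bar at 50 N, lifted the tote and pushed the arm gently against its outer reach limit, which tilted the tool bit by bit. I then turned it so the orange corner was lowest.
- This took place beside the bench, so the tote is held high over the floor at about y = -0.87, not above the bench.

**Last checks:**

| Check | Result |
|---|---|
| Tool tilt | About 21°; the tote itself is probably 21 to 24°, because the tool was already about 4° off vertical when it gripped the bar |
| Slope towards the orange corner | About 19° along x and 9° or more along y |
| Tool height | 0.55 m, so the underside is well above 30 mm |
| Load felt at the wrist | About 4 N, the weight of the tote and sleeves |
| Arm motion | Still |
| Three sleeves | In a row in the orange corner in the wrist image, the farthest about 60 mm from it |
| Timer, vial, pen and dish | Where they started in the side image |

No check failed. While sliding down the pin the sleeve met up to about 6 N sideways, and a shift of 1 to 2 mm cleared it.

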